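Clip the test probes on and switch on

ROBOT

A 6-joint arm with a two-finger parallel gripper is mounted at the origin on a cart in front of the work surface, level with it; the furniture and walls round the work are solid. World frame = base frame: x ahead of the robot, y to its left, z up, the work surface at z = 0. Lengths are in m, angles in rad, forces in N, time in s.
With the tool pointing down it reaches from about 0.25 to 0.725 m from the base axis. Payload 4 kg.
Tool frame: the origin (TCP) lies midway between the tips of the shut fingers; the grasp point (between the pads) lies bot.grip_point_offset behind it (bot.grip_point_offset is the distance from the TCP to the grasp point, in m); z points along the fingers, y is the line along which they close (so a half turn about z gives the same grasp; the last joint's range is limited). The gripper opens to 85 mm and grips with 20 to 120 N. Pads are 22 mm wide; open, the fingers measure 114 mm over their backs; the gripper's body (76 mm by 85 mm) begins 54 mm behind the grasp point. The pads swing forward as they close: fully open they stand 13 mm farther back than shut.
Start: joints at [1.321, 0.241, 0.005, 1.335, 0, 1.571], TCP at [0.124, 0.484, 0.196] pointing down, gripper open.
Joint ranges: [-2.72, 2.72], [-1.05, 1.87], [-1.09, 1.28], [-1.99, 2.15], [-1.42, 1.44], [-3.14, 3.14]. Speed limits (rad/s): [2.79, 2.79, 3.14, 3.14, 3.14, 3.14].

INTERFACE

Orientations are given as a rotation vector (axis times angle).
In Python, from workcell import readout, cams, hand_in, bot gives the robot as it stands.
- The arm moves only by the tool play_rows, never from a script. Its argument "motion" is a list of rows, each an object with "translation": the shift along the tool's x, y, z in cm, a list of three; "turn": the turn, a rotation vector about the tool's x, y, z in degrees, a list of three; "jaw": the finger opening in cm, from 0 to 8.54. A call has 1 to 20 rows; each row shifts and turns the commanded pose from where the row before left it, along the tool's axes as they then stand; what a row does not reach is not made up. A row lasts 1/8 s, in which the tool goes at most 62.5 mm and 10.7 degrees, less where a joint would pass 70% of its speed; a pose out of reach is approached as far as the arm can. A call with a gripper value outside its range is refused whole. The fingers move at their own pace and stop on an object; the grip force is fixed at half the most. Time passes only in rows, so rows that do not move let the fingers close. It gives the time, the measured TCP pose, the force, the opening and the grip force at its end, in the units of the state.
- readout.observe(): the state, without advancing time (a new reading comes with each control period).
- cams.capture(name): name is "scene" or "top"; returns a dict with "image" (384x512x3 uint8, red, green, blue), "vertical_fov" (degrees; the focal length in pixels is half the picture's height over the tangent of half this angle, whatever the lens; pixels are square), "cx", "cy" (the principal point, pixels), "rvec" (rotation vector, rad) and "tvec" (3), from world to camera coordinates, as OpenCV has them. Camera axes: x right, y down, z forward; pixel columns grow to the right and rows downward; lengths in m; the calibration is good to about 2 mm. A picture is of the moment at which its call begins. There is no depth.
- hand_in(): hands the job in; it is judged then, once.
The state is a dict: "time": time; "joint_pos": joint angles; "joint_vel": joint speeds; "effort": joint torques, N m; "position": TCP position; "tool_rot": TCP orientation; "ft_force": force on the tool from outside, world axes, zero at the start; "torque": the same for the moment, N m; "gripper_width": opening from 0.0 (shut) to 1.0 (fully open); "grasp_force": force on a finger pad.
Only numpy, scipy, OpenCV 4.12 (cv2) and the standard library are available. Lean on these libraries where they do the work, as an engineer would, in place of code of your own. Each camera call takes 0.05 s, during which the arm holds its last target. There are 200 camera calls.

TASK

Clip every test probe on the bench to the terminal post of its own colour: pinch its two lugs so that the sprung plunger pushes the hook out, bring the hook sideways round the post and let go, so that the hook holds the post and the probe lies flat on the bench. When all of them are on, push the loose handle fully down onto the square shaft of the switch and turn the switch with it clockwise, fully on, leaving the handle in place. Do not disturb the sanding block or the roll of tape.

Things in the scene. Friction and masses are not known exactly. Their poses are not given: they have to be found in the camera images.
- probe_red: loose clip-on test probe, red housing, lying flat on the bench, 0.19 kg; may be absent. Origin on its underside; x along the probe to its hook, z up. Housing x -56..+30 mm, y -17..+17, z 0..34; on its top two upright lugs up to z 66. Black nose 24 mm wide, z 18..34, from the housing to its flat end face at x +64. Steel hook at z 22..30, moved by the plunger
- plunger_red (a joint): sprung plunger of the red probe, m: 0 out (hook in), 0.024 pressed home (hook fully out), about 0.009 when holding a post. Pinch the two lugs together to press it: 4 N to start, 10 N when home, and then the probe can be carried; let go and the spring draws the hook back
- lugs_red (a point): point on the red probe (frame as the probe's) midway between its lugs: probe x -18, y 0, z +52 mm. Both lugs are 22 to 24 mm wide in y, flat across x, z 34..66. Fixed lug: front face at probe x +10. Grey sliding lug of the plunger, behind it: rear face at x -46 out, -22 home. So 56 mm over both, 32 mm when home; pinch along x from above, fingertips above z 36
- mouth_red (a point): point of the red probe where a held post's axis lies: probe x +71, y 0, z +26 mm. Hook: rod beside the nose at y +12..+18, crossbar ahead of the nose face from y +18 to -14 with a 3 mm barb at the -y end: mouth open to -y only. Nose face to crossbar: 5 mm with the plunger out, 29 mm home (crossbar then ends at x +99). The post enters sideways from -y; its head cannot pass through the mouth
- post_red: fixed upright terminal post on the board: steel stud 14 mm across, red round head 30 mm across. Origin on its axis at the board's top face, 8 mm above the bench; above the origin: brass nut 24 mm across up to 4 mm, bare stud to 36, head 36 to 51 mm. Axes as the board's. The hook of a probe lying on the bench is level with the bare stud
- probe_yellow: loose clip-on test probe, yellow housing, lying flat on the bench, 0.19 kg; may be absent. Origin on its underside; x along the probe to its hook, z up. Housing x -56..+30 mm, y -17..+17, z 0..34; on its top two upright lugs up to z 66. Black nose 24 mm wide, z 18..34, from the housing to its flat end face at x +64. Steel hook at z 22..30, moved by the plunger
- plunger_yellow (a joint): sprung plunger of the yellow probe, m: 0 out (hook in), 0.024 pressed home (hook fully out), about 0.009 when holding a post. Pinch the two lugs together to press it: 4 N to start, 10 N when home, and then the probe can be carried; let go and the spring draws the hook back
- lugs_yellow (a point): point on the yellow probe (frame as the probe's) midway between its lugs: probe x -18, y 0, z +52 mm. Both lugs are 22 to 24 mm wide in y, flat across x, z 34..66. Fixed lug: front face at probe x +10. Grey sliding lug of the plunger, behind it: rear face at x -46 out, -22 home. So 56 mm over both, 32 mm when home; pinch along x from above, fingertips above z 36
- mouth_yellow (a point): point of the yellow probe where a held post's axis lies: probe x +71, y 0, z +26 mm. Hook: rod beside the nose at y +12..+18, crossbar ahead of the nose face from y +18 to -14 with a 3 mm barb at the -y end: mouth open to -y only. Nose face to crossbar: 5 mm with the plunger out, 29 mm home (crossbar then ends at x +99). The post enters sideways from -y; its head cannot pass through the mouth
- post_yellow: fixed upright terminal post on the board: steel stud 14 mm across, yellow round head 30 mm across. Origin on its axis at the board's top face, 8 mm above the bench; above the origin: brass nut 24 mm across up to 4 mm, bare stud to 36, head 36 to 51 mm. Axes as the board's. The hook of a probe lying on the bench is level with the bare stud
- probe_blue: loose clip-on test probe, blue housing, lying flat on the bench, 0.19 kg; may be absent. Origin on its underside; x along the probe to its hook, z up. Housing x -56..+30 mm, y -17..+17, z 0..34; on its top two upright lugs up to z 66. Black nose 24 mm wide, z 18..34, from the housing to its flat end face at x +64. Steel hook at z 22..30, moved by the plunger
- plunger_blue (a joint): sprung plunger of the blue probe, m: 0 out (hook in), 0.024 pressed home (hook fully out), about 0.009 when holding a post. Pinch the two lugs together to press it: 4 N to start, 10 N when home, and then the probe can be carried; let go and the spring draws the hook back
- lugs_blue (a point): point on the blue probe (frame as the probe's) midway between its lugs: probe x -18, y 0, z +52 mm. Both lugs are 22 to 24 mm wide in y, flat across x, z 34..66. Fixed lug: front face at probe x +10. Grey sliding lug of the plunger, behind it: rear face at x -46 out, -22 home. So 56 mm over both, 32 mm when home; pinch along x from above, fingertips above z 36
- mouth_blue (a point): point of the blue probe where a held post's axis lies: probe x +71, y 0, z +26 mm. Hook: rod beside the nose at y +12..+18, crossbar ahead of the nose face from y +18 to -14 with a 3 mm barb at the -y end: mouth open to -y only. Nose face to crossbar: 5 mm with the plunger out, 29 mm home (crossbar then ends at x +99). The post enters sideways from -y; its head cannot pass through the mouth
- post_blue: fixed upright terminal post on the board: steel stud 14 mm across, blue round head 30 mm across. Origin on its axis at the board's top face, 8 mm above the bench; above the origin: brass nut 24 mm across up to 4 mm, bare stud to 36, head 36 to 51 mm. Axes as the board's. The hook of a probe lying on the bench is level with the bare stud
- board: fixed black terminal board, 8 mm thick, with the three posts in a row along its y, 90 mm apart, in any colour order. Origin on the bench under the middle post; x points squarely away from the robot's side, z up. x -22..+60 mm, y -135..+135; cover strip 22 mm high from x +44. Probes belong on its -x side, flat on the bench, parallel to its x
- switch: fixed grey rotary switch box 70 x 70 x 30 mm high with a bare square shaft on top. Origin: centre of its underside, z up
- seat (a point): centre of the switch box's top face, 30 mm above the bench, on the shaft's axis; its axes are the box's
- shaft (a joint): brass shaft, 16 mm square, 24 mm high above the box top (top 6 mm stepped to 14 and 12 mm as a lead-in). Rad, growing clockwise seen from above: 0 off, stop at 1.05 fully on; stays where left (0.06 N m friction). At 0 its flats are parallel to the box's x and y; at q they are turned by -q about z
- handle: loose switch handle, 0.09 kg: grey hub 42 x 42 x 30 mm, on it an orange grip bar 84 mm along x, 18 mm across y, z 30..57 mm. Origin: centre of the hub's underside, z up. Square bore 18 mm across, 26 mm deep, open below, flats parallel to the handle's x and y: fits in any of four quarter turns (within 7 degrees), then rests on the box top
- box_corner (a point): near lower corner of the machine's grey control box (60 to 260 mm high), the obstacle that comes closest to the robot in the middle of the bench; keep gripper, arm and carried probes on the robot's side of it
- base_corner (a point): near corner of the machine's base (330 mm high at most), the obstacle that comes closest to the switch and the right-hand end of the bench; keep the gripper on the robot's side of it
- sanding_block: bystander: cork-brown sanding block, 46 x 76 x 26 mm high; origin at the centre of its underside
- tape_roll: bystander: roll of tape, 70 mm across, 19 mm high; origin at the centre of its underside
There are look-alikes about, which are no part of the job. Of the things that look like the handle, the smaller one is meant.

How it is judged:
By the outcome, as a careful person would: the job done as asked, in the order asked, and still so for the second after the job is handed in, with the robot touching nothing.
Of probe_red, probe_yellow, probe_blue only 2 to 3 are there at a start; the rules pass over those that are not, and their reading is None.
At some moment in a run one of probe_red, probe_yellow, probe_blue may be knocked a few centimetres aside while the robot is not near it.
It also fails if it takes over 210 s, if anything falls off the work surface, if the arm or the gripper's body presses on something with over 40 N, if the wrist force passes 120 N, or if a joint passes its speed limit or range.

## Working session

There is one attempt and no reset: what is moved stays moved. The work goes in short steps, Python scripts to look and compute and a tool call to move; the robot and the scene stay as the last step left them, time stands still between calls to the robot, and variables do not carry over. Pictures are saved under pics/ and viewed, at most 14 in all, crops included, and the job is handed in when it is done.

Besides the shell and the picture viewer there is one more tool, called after ">>>" in YAML: its name, and indented under it one key for each argument. play_rows: Moves the arm, as the interface text tells. Its arguments: {"type":"object","properties":{"motion":{"type":"array","items":{"type":"object","properties":{"translation":{"type":"array","items":{"type":"number"}},"turn":{"type":"array","items":{"type":"number"}},"jaw":{"type":"number"}}}}},"required":["motion"]}

```bash
ls; mkdir -p pics; cat > h.py <<'E'
import numpy as np, cv2
from scipy.spatial.transform import Rotation as R
from workcell import readout, cams, hand_in, bot
def cap(n,save=None):
    c=cams.capture(n)
    if save: cv2.imwrite('pics/'+save,cv2.cvtColor(c['image'],cv2.COLOR_RGB2BGR))
    return c
def K(c):
    h=c['image'].shape[0]; f=h/2/np.tan(np.radians(c['vertical_fov'])/2)
    return np.array([[f,0,c['cx']],[0,f,c['cy']],[0,0,1]])
def ray(c,uv):
    r=R.from_rotvec(np.ravel(c['rvec'])).as_matrix(); o=-r.T@np.ravel(c['tvec'])
    return o, r.T@np.linalg.inv(K(c))@np.array([uv[0],uv[1],1.])
def onz(c,uv,z):
    o,d=ray(c,uv); return (o+d*(z-o[2])/d[2])
def proj(c,p):
    return cv2.projectPoints(np.array(p,float).reshape(-1,3),np.ravel(c['rvec']),np.ravel(c['tvec']),K(c),None)[0][:,0]
E
python3 - <<'E'
from h import *
for n in('scene','top'):
    c=cap(n,n+'0.png'); o,d=ray(c,(c['cx'],c['cy'])); print(n,c['vertical_fov'],c['cx'],c['cy'],o,d)
print(readout.observe(),bot.grip_point_offset,[a for a in dir(bot) if a[0]!='_'])
E
```

```text
pics
scene 46.39271122961676 250.26809756501933 197.23204508308694 [0.8272161  1.79260039 1.1096829 ] [-0.14366849 -0.8486059  -0.50914378]
top 57.94509862280783 251.97067798190167 192.53895692088005 [0.35144422 0.07984211 1.29694022] [ 0.15179553  0.022241   -0.98816165]
{'time': 0.1, 'joint_pos': array([ 1.32097982e+00,  2.41351040e-01,  3.84831736e-03,  1.33521338e+00,
       -2.20534698e-05,  1.57078275e+00]), 'joint_vel': array([ 0.00152005, -0.00260257,  0.00344358, -0.00048161, -0.00067151,
       -0.00216724]), 'effort': array([-3.94223662e-04, -3.73138225e+01,  2.53009969e+01,  1.08519854e-02,
        1.05207405e-05, -1.14987068e-05]), 'position': array([0.123461 , 0.4838526, 0.1950913]), 'tool_rot': array([-3.91342804e-01, -3.11690246e+00,  2.99618702e-03]), 'ft_force': array([ 0.16261088,  0.27909005, -0.82363799]), 'torque': array([ 0.01361833, -0.00971458,  0.02379051]), 'grasp_force': 0.0, 'gripper_width': 0.9972313148837019} 0.0187 ['IKError', 'grip_point_offset']
```

View pics/scene0.png

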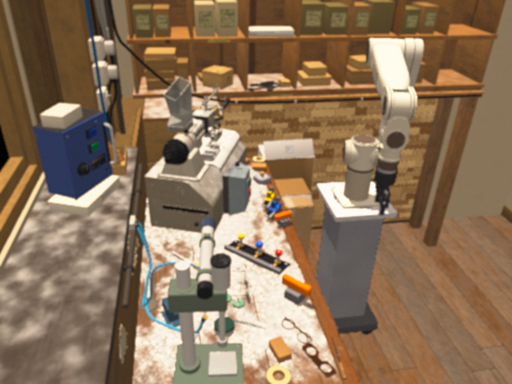

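View pics/top0.png

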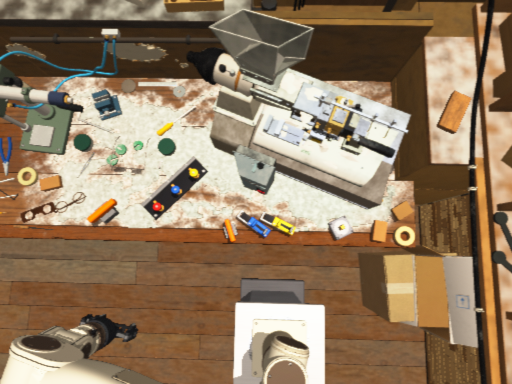

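The scene view is oblique. In the top view the posts are red (158,207), blue (177,188) and yellow (194,172), with probes blue (254,224) and yellow (279,225) and the switch near (340,228). The handle candidates are orange things at (230,230) and (103,210). I need a close crop.

```bash
python3 - <<'E'
import cv2,numpy as np
i=cv2.imread('pics/top0.png')
a=cv2.resize(i[195:260,215:425],None,fx=3.8,fy=3.8,interpolation=cv2.INTER_CUBIC)
b=cv2.resize(i[150:240,10:215],None,fx=3.8,fy=3.8,interpolation=cv2.INTER_CUBIC)
w=798;o=np.zeros((a.shape[0]+b.shape[0],w,3),np.uint8);o[:a.shape[0],:a.shape[1]]=a[:,:w];o[a.shape[0]:,:b.shape[1]]=b
print(o.shape);cv2.imwrite('pics/c1.png',o)
from h import *
c=cams.capture('top')
for n,uv,z in [('red',(158,207),.059),('blue',(177,188),.059),('yel',(194,172),.059),('pb',(254,224),.03),('py',(279,225),.03),('sw',(340,228),.03),('o1',(230,230),.05),('o2',(103,210),.05),('box',(258,188),.06),('base',(380,205),.33)]: print(n,onz(c,uv,z).round(3))
E
```

```text
(589, 798, 3)
red [0.482 0.445 0.059]
blue [0.552 0.381 0.059]
yel [0.613 0.322 0.059]
pb [0.43  0.098 0.03 ]
py [0.429 0.007 0.03 ]
sw [ 0.423 -0.214  0.03 ]
o1 [0.406 0.183 0.05 ]
o2 [0.467 0.649 0.05 ]
box [0.559 0.086 0.06 ]
base [ 0.473 -0.256  0.33 ]
```

View pics/c1.png

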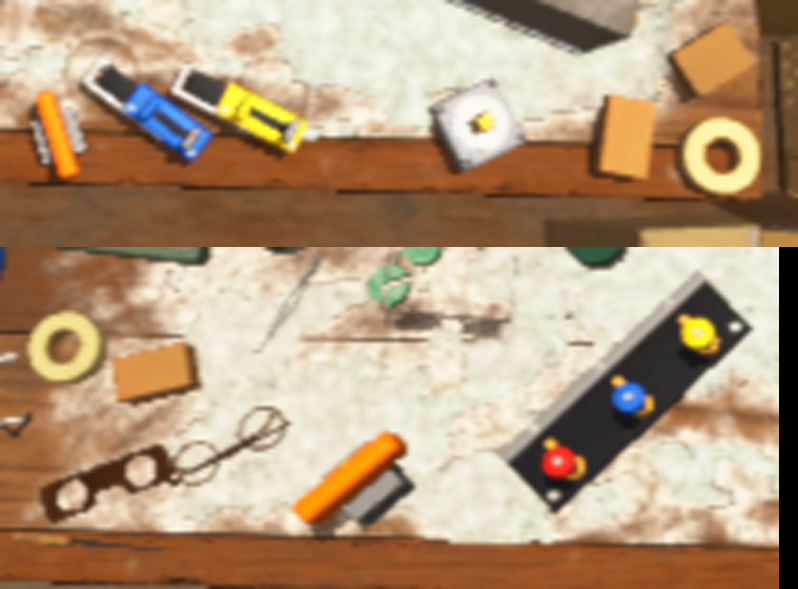

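Three look-alike groups to choose from:
- **Handle:** the orange bar upright on its hub at (230,230), or the larger one on its side at (103,210). The smaller one, (230,230), is meant.
- **Probes:** blue (254,224) and yellow (279,225). There is no red probe.
- **Blocks and rolls:** these sit at both ends of the bench and I don't touch them.

Next I measure.

```bash
cat > m.py <<'E'
from h import *
RNG={'yellow':((22,120,110),(34,255,255)),'blue':((100,120,70),(122,255,255)),'red':((0,170,90),(4,255,255)),'orange':((8,190,150),(17,255,255))}
def comps(c,col,box=None,S=4):
    im=cv2.resize(c['image'],None,fx=S,fy=S,interpolation=cv2.INTER_CUBIC)
    m=cv2.inRange(cv2.cvtColor(im,cv2.COLOR_RGB2HSV),*RNG[col])
    n,l,st,ce=cv2.connectedComponentsWithStats(m)
    out=[]
    for k in range(1,n):
        if st[k,4]<20*S: continue
        v,u=np.nonzero(l==k); p=np.c_[(u+.5)/S-.5,(v+.5)/S-.5]
        ct=p.mean(0)
        if box and not(box[0]<ct[0]<box[2] and box[1]<ct[1]<box[3]): continue
        out.append(p)
    return sorted(out,key=lambda p:-len(p))
def rect(c,p,z):
    w=np.array([onz(c,q,z)[:2] for q in p])
    (cx,cy),(a,b),t=cv2.minAreaRect((w*1000).astype(np.float32))
    if a<b:a,b,t=b,a,t+90
    return np.array([cx,cy]),a,b,(t+90)%180-90,w.mean(0)*1000
E
python3 - <<'E'
from m import *
c=cap('top'); s=cap('scene')
B=(140,150,300,245)
for col in RNG:
    for p in comps(c,col,B):
        r=rect(c,p,.034); print(col,len(p)/16,p.mean(0).round(1),r[0].round(1),[round(x,1) for x in r[1:4]],r[4].round(1))
# posts, two view
P={}
for col,bt,bs in [('red',(148,198,168,216),(268,243,292,262)),('blue',(168,180,187,197),(250,236,268,254)),('yellow',(185,164,203,181),(232,228,250,246))]:
    a=comps(c,col,bt); b=comps(s,col,bs)
    ua=a[0].mean(0); print(col,'top',onz(c,ua,.059).round(4), end=' ')
    if b:
        o1,d1=ray(c,ua);o2,d2=ray(s,b[0].mean(0)); t=np.linalg.lstsq(np.c_[d1,-d2],o2-o1,rcond=None)[0]
        print('tri',(o1+t[0]*d1).round(4),(o2+t[1]*d2).round(4))
E
```

```text
yellow 185.6875 [282.4 224.8] [427.2  -7.8] [87.0, 36.2, 64.6] [429.3  -4.8]
yellow 60.3125 [193.3 172.1] [617.4 328.8] [33.7, 31.6, -87.2] [618.  329.2]
blue 164.5 [257.7 225.8] [421.9  82.6] [85.2, 35.1, 52.6] [423.8  84.6]
blue 54.625 [174.9 189.2] [551.8 393.4] [35.7, 29.6, -59.0] [552.  394.4]
red 50.3125 [156.4 206.3] [487.3 459.3] [31.5, 31.4, 1.3] [486.5 458.9]
orange 244.6875 [163.2 234.9] [384.  425.6] [165.9, 39.8, 89.6] [382.9 427.1]
orange 165.6875 [283.  238.4] [379.2  -2.7] [120.0, 38.5, -83.0] [380.4  -7.7]
orange 125.1875 [196.5 235.5] [383.7 298.2] [105.6, 38.7, -88.6] [383.4 305.6]
orange 81.1875 [248.  236.8] [384.5 116. ] [58.8, 38.6, -88.6] [383.2 118.5]
orange 78.8125 [217.9 235.1] [389.9 225.8] [65.9, 31.3, 72.7] [386.7 227.9]
orange 65.9375 [230.6 232.9] [401.9 185.2] [89.9, 33.1, 31.8] [395.9 182.1]
orange 8.8125 [212.2 239.9] [369.6 246.8] [17.3, 8.1, -88.6] [369.1 247.8]
red top [0.4839 0.4514 0.059 ] tri [0.4849 0.4542 0.0496] [0.4872 0.4536 0.0496]
blue top [0.548  0.3882 0.059 ] tri [0.5494 0.3903 0.0505] [0.5519 0.3896 0.0507]
yellow top [0.6127 0.3242 0.059 ] tri [0.6141 0.3256 0.0522] [0.6146 0.3254 0.0523]
```

```bash
cat >> h.py <<'E'
def plan(x,y,z,yaw,p=None,r=None):
    """mm, tool-y yaw deg -> total turn (deg, tool) then total shift (cm, in turned tool axes)"""
    s=readout.observe(); p=s['position'] if p is None else np.array(p)/1e3
    Rc=R.from_rotvec(s['tool_rot']) if r is None else r
    best=None
    for k in(0,180):
        a=np.radians(yaw+k); Y=np.array([np.cos(a),np.sin(a),0]);Z=np.array([0,0,-1.]);X=np.cross(Y,Z)
        T=R.from_matrix(np.c_[X,Y,Z]); d=(Rc.inv()*T).as_rotvec(degrees=True)
        if best is None or np.linalg.norm(d)<np.linalg.norm(best[0]): best=(d,T)
    sh=best[1].inv().apply(np.array([x,y,z])/1e3-p)*100
    print('turn',best[0].round(2),'shift',sh.round(2)); return best[1]
E
python3 -c "
from h import *
T=plan(420.1,80.2,160,52.6); plan(420,80.2,39,52.6,(420.1,80.2,160),T)"
```

```text
turn [-6.000e-02  1.000e-02  2.309e+01] shift [-48.1  -14.08   3.55]
turn [0. 0. 0.] shift [ 1.00e-02 -1.00e-02  1.21e+01]
```

>>> play_rows:
  motion:
    - {"translation":[0,0,0],"turn":[0,0,7.7],"jaw":8.5}
    - {"translation":[0,0,0],"turn":[0,0,7.7],"jaw":8.5}
    - {"translation":[0,0,0],"turn":[0,0,7.7],"jaw":8.5}
    - {"translation":[-3,-0.88,0.22],"turn":[0,0,0],"jaw":8.5}
    - {"translation":[-3,-0.88,0.22],"turn":[0,0,0],"jaw":8.5}
    - {"translation":[-3,-0.88,0.22],"turn":[0,0,0],"jaw":8.5}
    - {"translation":[-3,-0.88,0.22],"turn":[0,0,0],"jaw":8.5}
    - {"translation":[-3,-0.88,0.22],"turn":[0,0,0],"jaw":8.5}
    - {"translation":[-3,-0.88,0.22],"turn":[0,0,0],"jaw":8.5}
    - {"translation":[-3,-0.88,0.22],"turn":[0,0,0],"jaw":8.5}
    - {"translation":[-3,-0.88,0.22],"turn":[0,0,0],"jaw":8.5}
    - {"translation":[-3,-0.88,0.22],"turn":[0,0,0],"jaw":8.5}
    - {"translation":[-3,-0.88,0.22],"turn":[0,0,0],"jaw":8.5}
    - {"translation":[-3,-0.88,0.22],"turn":[0,0,0],"jaw":8.5}
    - {"translation":[-3,-0.88,0.22],"turn":[0,0,0],"jaw":8.5}
    - {"translation":[-3,-0.88,0.22],"turn":[0,0,0],"jaw":8.5}
    - {"translation":[-3,-0.88,0.22],"turn":[0,0,0],"jaw":8.5}
    - {"translation":[-3,-0.88,0.22],"turn":[0,0,0],"jaw":8.5}
    - {"translation":[-3.1,-0.88,0.25],"turn":[0,0,0],"jaw":8.5}

```text
time: 2.62
position: [0.4206, 0.0795, 0.1604]
tool_rot: [1.008, 2.976, 0.0]
ft_force: [0.6, 1.1, 0.2]
gripper_width: 0.992
grasp_force: 0.0
```

```bash
python3 -c "
from m import *
T=plan(420.1,80.2,39,52.6)
c=cap('top');s=cap('scene')
cv2.imwrite('pics/s1.png',cv2.cvtColor(np.hstack([cv2.resize(s['image'][150:260,230:400],None,fx=3,fy=3),cv2.resize(c['image'][180:280,210:300],None,fx=3,fy=3.3)]),cv2.COLOR_RGB2BGR))
print(readout.observe()['joint_pos'])
"
```

```text
turn [ 0.01  0.   -0.01] shift [ 0.08  0.02 12.14]
[ 1.84931669e-01  1.20530967e-01 -2.38494052e-01  1.21158736e+00
 -7.07406731e-04  8.41603343e-01]
```

View pics/s1.png

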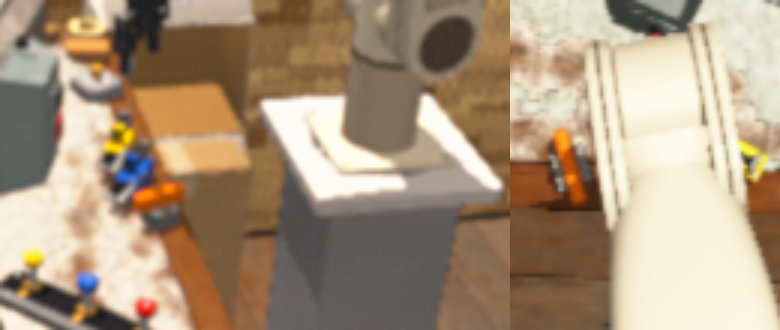

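The gripper (135,40 in the crop) hangs over the blue probe, and the probes haven't moved. I descend and pinch.

>>> play_rows:
  motion:
    - {"translation":[0,0,2.5],"turn":[0,0,0],"jaw":8.5}
    - {"translation":[0,0,2.5],"turn":[0,0,0],"jaw":8.5}
    - {"translation":[0,0,2.5],"turn":[0,0,0],"jaw":8.5}
    - {"translation":[0,0,2],"turn":[0,0,0],"jaw":8.5}
    - {"translation":[0,0,1.5],"turn":[0,0,0],"jaw":8.5}
    - {"translation":[0,0,1.1],"turn":[0,0,0],"jaw":8.5}
    - {"translation":[0,0,0],"turn":[0,0,0],"jaw":8.5}
    - {"translation":[0,0,0],"turn":[0,0,0],"jaw":6}
    - {"translation":[0,0,0],"turn":[0,0,0],"jaw":5}
    - {"translation":[0,0,0],"turn":[0,0,0],"jaw":4}
    - {"translation":[0,0,0],"turn":[0,0,0],"jaw":2.5}
    - {"translation":[0,0,0],"turn":[0,0,0],"jaw":2.5}
    - {"translation":[0,0,0],"turn":[0,0,0],"jaw":2.5}
    - {"translation":[0,0,0],"turn":[0,0,0],"jaw":2.5}
    - {"translation":[0,0,0],"turn":[0,0,0],"jaw":2.5}
    - {"translation":[0,0,0],"turn":[0,0,0],"jaw":2.5}

```text
time: 4.72
position: [0.4201, 0.0804, 0.0394]
tool_rot: [-1.008, -2.976, 0.0]
ft_force: [0.7, -0.3, -0.8]
gripper_width: 0.291
grasp_force: 0.0
```

```bash
python3 -c "
from h import *
T=plan(420.1,80.2,120,52.6)
T=plan(467.9,363.5,120,45.1,(420.1,80.2,120),T);plan(467.9,363.5,39,45.1,(467.9,363.5,120),T)
plan(496.2,335.3,39,45.1,(467.9,363.5,39),T)"
```

```text
turn [-0.   -0.   -0.01] shift [-0.02 -0.02 -8.06]
turn [0.  0.  7.5] shift [16.61 23.44  0.  ]
turn [0. 0. 0.] shift [0.  0.  8.1]
turn [0. 0. 0.] shift [-4.  0.  0.]
```

The jaw closed to 25 mm with no force, so the pinch missed. I look before moving.

```bash
python3 -c "
from m import *
c=cap('top');s=cap('scene')
cv2.imwrite('pics/s2.png',cv2.cvtColor(np.hstack([cv2.resize(s['image'][180:230,245:310],None,fx=6.6,fy=6.6,interpolation=2),cv2.resize(c['image'][190:260,210:300],None,fx=4,fy=4.72)[:330]]),cv2.COLOR_RGB2BGR))
print(proj(s,[(.42,.08,.039),(.43,.093,.034)]))
for p in comps(s,'blue',(250,180,300,230)): print(p.mean(0),len(p))
"
```

```text
[[275.32013573 203.69738943]
 [273.70347273 206.24797607]]
[274.18783304 206.11944938] 1126
```

View pics/s2.png

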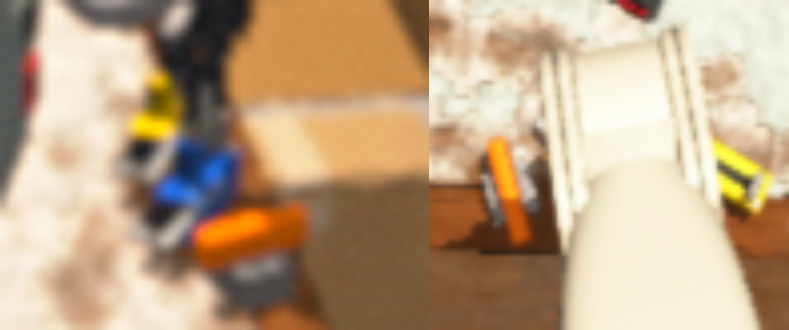

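```bash
python3 -c "
from m import *
s=cap('scene')
s0=dict(s);s0['image']=cv2.cvtColor(cv2.imread('pics/scene0.png'),cv2.COLOR_BGR2RGB)
for n in(s0,s):
  for col in('blue','yellow'):
    for p in comps(n,col,(255,185,300,230)): print(col,p.mean(0).round(2),len(p),p.min(0).round(1),p.max(0).round(1))
a=cv2.resize(s0['image'][180:230,250:310],None,fx=6.5,fy=6.5,interpolation=2);b=cv2.resize(s['image'][180:230,250:310],None,fx=6.5,fy=6.5,interpolation=2)
cv2.imwrite('pics/s3.png',cv2.cvtColor(np.hstack([a,b]),cv2.COLOR_RGB2BGR))
print(readout.observe())
"
```

```text
blue [274.28 205.92] 1170 [268.4 200.6] [280.1 210.6]
yellow [269.73 195.76] 934 [264.4 190.1] [274.1 200.6]
blue [274.21 206.15] 1121 [268.4 201.1] [279.9 210.6]
yellow [268.73 196.52] 663 [264.4 190.9] [271.9 200.4]
{'time': 4.875, 'joint_pos': array([ 1.89142858e-01,  2.42288590e-01, -4.37705596e-01,  8.90808653e-01,
       -6.56266052e-07,  8.42084936e-01]), 'joint_vel': array([ 3.71034468e-05, -1.33975705e-04,  7.58989256e-04,  1.03991765e-03,
        4.57665343e-04,  1.65186230e-04]), 'effort': array([-3.57942135e-04, -3.24707186e+01,  2.04380786e+01,  1.23307836e-03,
       -1.32483701e-04,  6.66245640e-06]), 'position': array([0.42009771, 0.08041956, 0.0394042 ]), 'tool_rot': array([-1.00751481e+00, -2.97564862e+00,  5.94052280e-06]), 'ft_force': array([-0.08591023,  1.31576739, -0.45160088]), 'torque': array([-0.03846267,  0.01638021,  0.00941911]), 'grasp_force': 0.0, 'gripper_width': 0.29237466614614727}
```

View pics/s3.png

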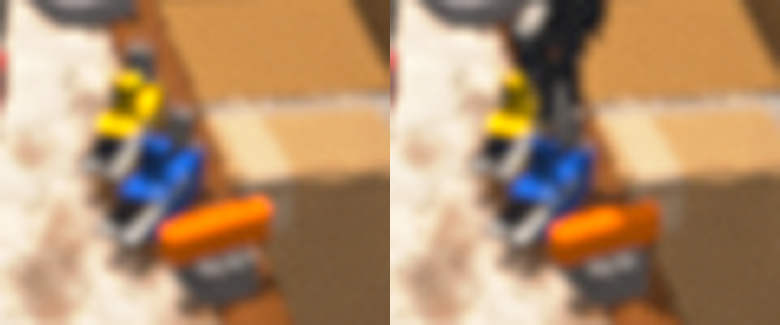

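```bash
python3 -c "
from m import *
s=cap('scene')
o=np.array([.4298,.0929,0]);a=np.radians(52.6);X=np.array([np.cos(a),np.sin(a),0]);Y=np.array([-X[1],X[0],0])
P=lambda x,y,z:o+X*x/1e3+Y*y/1e3+[0,0,z/1e3]
pts=[P(10,0,66),P(10,0,34),P(-46,0,66),P(-40,0,34),P(-56,17,34),P(-56,-17,34),P(30,17,34),P(30,-17,34),P(64,0,34),P(80,0,26)]
uv=proj(s,pts);print(uv.round(1))
def crop(im,f=9):
  i=cv2.resize(im[185:220,255:298],None,fx=f,fy=f,interpolation=2)
  for u,v in uv: cv2.circle(i,(int((u-255+.5)*f),int((v-185+.5)*f)),2,(255,0,255),-1)
  return i
s0=cv2.cvtColor(cv2.imread('pics/scene0.png'),cv2.COLOR_BGR2RGB)
cv2.imwrite('pics/s4.png',cv2.cvtColor(np.hstack([crop(s0),crop(s['image'])]),cv2.COLOR_RGB2BGR))
"
```

```text
[[273.1 201.2]
 [272.8 207.2]
 [278.4 195.8]
 [277.5 202.3]
 [282.3 201.7]
 [275.7 199.8]
 [274.2 210.3]
 [267.5 208.3]
 [267.5 212.8]
 [265.8 216. ]]
```

View pics/s4.png

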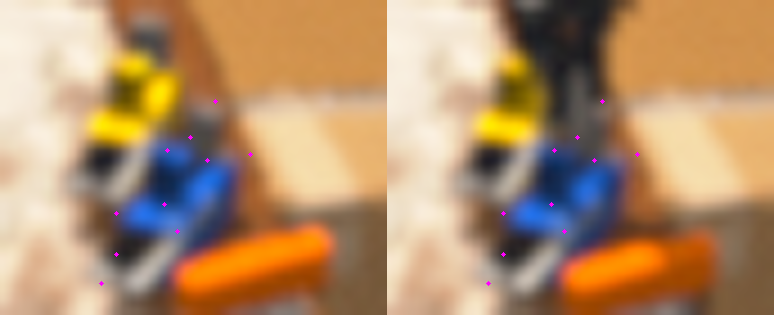

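```bash
python3 -c "
from m import *
s=cap('scene')
s0=cv2.cvtColor(cv2.imread('pics/scene0.png'),cv2.COLOR_BGR2RGB)
d=np.abs(s['image'].astype(int)-s0).sum(2)
np.set_printoptions(linewidth=250)
print('cols 262..290');
for v in range(178,212): print(v,' '.join('%3d'%x for x in d[v,262:290]))
print(proj(s,[(.42,.0804,z/1e3) for z in(39,58,112,160)]).round(1))
"
```

```text
cols 262..290
178   2   7   1   8   5   2   2   4  31  85 125 118 117 136 138 129 136 151 161 151 149 124  67  13   4   2   2   2
179   2   3   3   3   6   2   2  10  34  84 109 108 142 214 225 218 227 237 242 252 222 147  61   6   6   2   0   0
180   5   3   1   3   3   6   3   8  32 100 141 115 144 280 319 308 322 309 317 315 263 145  40   9  13   2   1   2
181   3   7   1   2   1   1   3  27 119 232 260 142 136 301 352 332 337 343 348 344 276 141  29   7  10   3   3   1
182   4   3   5   1   1   6  13  66 219 321 277 136 150 294 341 339 336 338 358 339 264 133  23   5   9   2   6   2
183   2   3   7   3   8  32  44  89 236 279 171 103 166 270 322 342 341 335 353 318 206  88  13   3   5   1   3   1
184   2   1   6   3  14  39  94 117 142 143 118 138 199 255 317 338 335 342 303 254 159  48   6   6   4   5   2   2
185   2   4   2   7   2  37 106 129 102 106 138 184 202 237 302 335 345 311 237 175 119  28   5   4   4   2   3   3
186   2   4   3   6   5  28 112 190 204 217 249 245 201 208 263 320 334 281 182  90  55  20   3   3   2   2   8   6
187   0   2   0   3   6   9  83 193 256 26
[... 2218 characters left out ...]
  4   6  28  52  38  11   0   3   3   2   2   6   3   0   6
207   6   2   6   4   3   7   1   2   1   6   6   0   7  20  16  22  28  11   1   7   2   7   7   4   1   6   3   1
208   2   2   3   2   6   4  10   6   4   5   4   4  17  43  31  21  13   6   9   3   3   3   2   6   3   5   3   6
209   7  10   2   1   1   1   3   4   8   3   3   3  22  40  40  20   2   3   4   5  18  31  44  31  17   7  17  30
210   4   0   6   1   3   6   6   4   8  10   3  14  26  24  11   5   3   4   5  24  52  96 112 108  87  71 100 115
211   3   2   4   3   5   4   1   2   4   2  10  40  51  27   5   2   5  11  24  52  71 116 140 156 170 169 166 155
[[275.3 203.7]
 [275.5 200.2]
 [276.1 189.9]
 [276.6 180.6]]
```

>>> play_rows:
  motion:
    - {"translation":[0,0,-1],"turn":[0,0,0],"jaw":2.5}
    - {"translation":[0,0,-2],"turn":[0,0,0],"jaw":2.5}
    - {"translation":[0,0,-2],"turn":[0,0,0],"jaw":0}
    - {"translation":[0,0,-2],"turn":[0,0,0],"jaw":0}
    - {"translation":[0,0,-1],"turn":[0,0,0],"jaw":0}
    - {"translation":[0,0,0],"turn":[0,0,0],"jaw":0}
    - {"translation":[0,0,0],"turn":[0,0,0],"jaw":0}

```text
time: 5.85
position: [0.4196, 0.0803, 0.1188]
tool_rot: [-1.007, -2.975, 0.001]
ft_force: [-0.2, 1.1, -0.9]
gripper_width: 0.002
grasp_force: 0.0
```

```bash
python3 -c "
from m import *
s=cap('scene')
s0=cv2.cvtColor(cv2.imread('pics/scene0.png'),cv2.COLOR_BGR2RGB)
d=np.abs(s['image'].astype(int)-s0).sum(2)
np.set_printoptions(linewidth=250)
print('cols 262..290');
for v in range(164,206): print(v,' '.join('%3d'%x for x in d[v,262:290]))
p=readout.observe()['position'];print(p,proj(s,[p,p+[0,0,.0187],p+[0,0,.073]]).round(1))
s0d=dict(s);s0d['image']=s0
for n in(s0d,s):
  for p in comps(n,'blue',(255,185,300,230)): print(p.mean(0).round(2),len(p))
"
```

```text
cols 262..290
164   1   6   1   0   2   4   3   4   5  21  59 105  75  70 117 131 124 126 127 121 125  95  57  12   6   7   8   3
165   4   5   2   1   2   5   8   1   6  51 136 186 118  65 125 129 127 131 119 130 110  90  56   7   5   1   4   2
166   1   0   1   2   9   5   6   4  24 103 200 213 103  71 139 140 131 117 127 130 107  67  27   7   4   2   2   3
167   1   5   2   0   5   6   2  11  39 142 240 217  78  87 137 131 126 124 114 122 100  64   8   2   3   1   4   2
168   7   4   0   2   3   5   7  26  55 163 238 197  75  90 129 136 130 131 118 123  85  43   8   1   3   4   1   4
169   1   3   3   5   4   2  10  44  60 134 179 122  57  91 102 123 127 127 124 109  63  26   1   9   4   2   2   8
170   3   1   4   4   2   3  24  47  66  58  66  57  88  98 114 117 114 129 115 104  50  13   6   2   3   4   4   6
171   9   4   7   1   1  10  10  30  54  77  88  98 123 120 119 101 120 115  94  66  36   6   5   5   3   4   4   1
172   1   1   3   4   3   1   0   9  33  75 102 116 123 125 122 121 131 111  70  22   7   7   1   6   3   6   4   4
173   5  10   3   2   1   6   3   1  12  5
[... 3208 characters left out ...]
1   4   2   3   4   2   3   4   4   1   2   1   3   3   5  11   5   2   5   2   3   0   1   8   6   2   0   2   4
202   2   1   9   0   3   4   5   1   6   5   3   6   3   9   3   4   3   1   3   1   4   4   4   5   1   6   3   3
203   4   2   7   0   1   4   4   5   1   2   4   3   2   4   4   2  11   1   4   2   6   2   3   3   1   2   0   3
204   4   4   3   2   4   2   4   3   2   3   3   7   3   4   6   2   8   2   1   2   2   3   5   1   2   2   3   1
205   3   2   1   3   2   2   0   2   1   0   3   2  12   2   2   1  10   2   1   3   1   2   2   5   0   0   5   2
[0.41940895 0.08027179 0.11864748] [[276.3 188.6]
 [276.5 185. ]
 [277.1 174.2]]
[274.28 205.92] 1170
[274.26 205.94] 1165
```

```bash
python3 -c "
from h import *
s=cap('scene');c=cap('top')
p=np.array([.1235,.4839,.1951])
q=[p,p+[0,0,.073],p+[0,0,.16]]
us=proj(s,q);ut=proj(c,q);print(us.round(1),ut.round(1), proj(s,[(0,0,0)]),proj(c,[(0,0,0)]))
def crop(f,uv,x0,y0,k):
  i=cv2.imread(f)[y0:y0+100,x0:x0+100];i=cv2.resize(i,None,fx=k,fy=k,interpolation=2)
  for u,v in uv: cv2.circle(i,(int((u-x0+.5)*k),int((v-y0+.5)*k)),2,(255,0,255),-1)
  return i
cv2.imwrite('pics/s5.png',np.hstack([crop('pics/scene0.png',us,330,140,4),crop('pics/top0.png',ut,60,280,4)]))
"
```

```text
[[376.8 218.8]
 [380.1 202.1]
 [384.1 181.2]] [[125.2 317.9]
 [115.5 323.2]
 [101.9 330.5]] [[355.23484404 196.4373496 ]] [[278.9817444  347.04049949]]
```

View pics/s5.png

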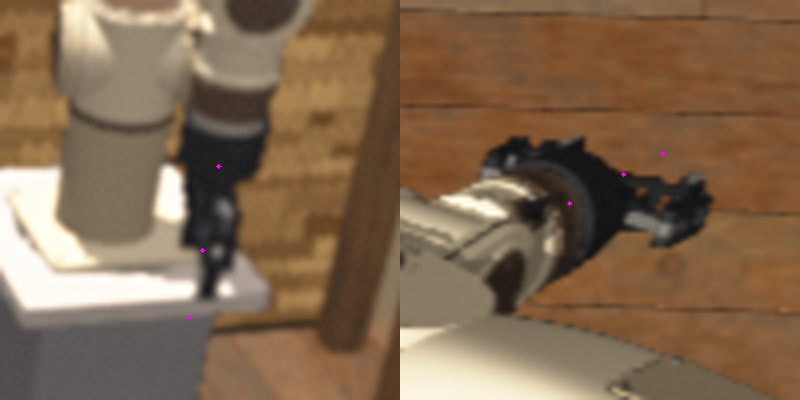

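```bash
python3 -c "
from h import *
plan(430,250,118,52.6)"
```

```text
turn [-0.07 -0.06 -0.01] shift [ 9.47 14.12  0.07]
```

>>> play_rows:
  motion:
    - {"translation":[2.4,3.5,0],"turn":[0,0,0],"jaw":0}
    - {"translation":[2.4,3.5,0],"turn":[0,0,0],"jaw":0}
    - {"translation":[2.4,3.5,0],"turn":[0,0,0],"jaw":0}
    - {"translation":[2.3,3.6,0],"turn":[0,0,0],"jaw":0}
    - {"translation":[0,0,4],"turn":[0,0,0],"jaw":0}
    - {"translation":[0,0,3],"turn":[0,0,0],"jaw":0}
    - {"translation":[0,0,1],"turn":[0,0,0],"jaw":0}
    - {"translation":[0,0,0.8],"turn":[0,0,0],"jaw":0}
    - {"translation":[0,0,0.8],"turn":[0,0,0],"jaw":0}
    - {"translation":[0,0,0],"turn":[0,0,0],"jaw":0}

```text
time: 7.25
position: [0.4305, 0.25, 0.0235]
tool_rot: [1.008, 2.975, 0.0]
ft_force: [-0.7, -1.0, 0.7]
gripper_width: 0.002
grasp_force: 0.0
```

```bash
python3 -c "
from h import *
s=cap('scene');c=cap('top')
p=readout.observe()['position'];print(p,readout.observe()['ft_force'],readout.observe()['joint_pos'])
us=proj(s,[p,p+[0,0,.073]]);ut=proj(c,[p,p+[0,0,.073]]);print(us,ut)
def crop(f,uv,x0,y0,k,n=90):
  i=cv2.cvtColor(f['image'],cv2.COLOR_RGB2BGR)[y0:y0+n,x0:x0+n];i=cv2.resize(i,None,fx=k,fy=k,interpolation=2)
  for u,v in uv: cv2.circle(i,(int((u-x0+.5)*k),int((v-y0+.5)*k)),2,(255,0,255),-1)
  return i
cv2.imwrite('pics/s6.png',np.hstack([crop(s,us,int(us[0,0])-40,int(us[0,1])-60,4.4),crop(c,ut,int(ut[0,0])-40,int(ut[0,1])-50,4.4)]))
"
```

```text
[0.43083119 0.25029596 0.02399679] [ 0.47784688 -0.18313841  0.98996443] [ 5.26306934e-01  3.82193349e-01 -2.79263464e-01  9.08172486e-01
 -6.79875448e-06  1.17950635e+00]
[[280.76872952 227.44373573]
 [281.69558659 213.08111426]] [[212.61084045 222.96440161]
 [209.85298898 221.58310717]]
```

View pics/s6.png

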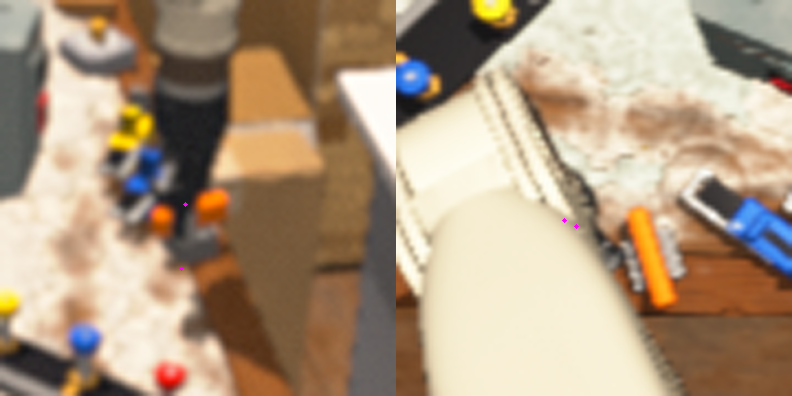

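The gripper tip shows at (190,250) in the left crop and (605,245) in the right crop. Both are well off the projected TCP. Before anything else I'll calibrate the cameras against the tool, with the tip in clear sight of both.

```bash
python3 -c "
from h import *
plan(200,480,150,52.6)"
```

```text
turn [ 0.06  0.03 -0.03] shift [ 32.29   4.23 -12.6 ]
```

>>> play_rows:
  motion:
    - {"translation":[0,0,-4],"turn":[0,0,0],"jaw":0}
    - {"translation":[0,0,-4.6],"turn":[0,0,0],"jaw":0}
    - {"translation":[0,0,-4],"turn":[0,0,0],"jaw":0}
    - {"translation":[4,0.5,0],"turn":[0,0,0],"jaw":0}
    - {"translation":[4,0.5,0],"turn":[0,0,0],"jaw":0}
    - {"translation":[4,0.5,0],"turn":[0,0,0],"jaw":0}
    - {"translation":[4,0.5,0],"turn":[0,0,0],"jaw":0}
    - {"translation":[4,0.5,0],"turn":[0,0,0],"jaw":0}
    - {"translation":[4,0.5,0],"turn":[0,0,0],"jaw":0}
    - {"translation":[4,0.5,0],"turn":[0,0,0],"jaw":0}
    - {"translation":[4.2,0.7,0],"turn":[0,0,0],"jaw":0}
    - {"translation":[0,0,0],"turn":[0,0,0],"jaw":0}

```text
time: 8.85
position: [0.1984, 0.4812, 0.15]
tool_rot: [-1.001, -2.978, -0.003]
ft_force: [0.8, -0.6, 0.2]
gripper_width: -0.0
grasp_force: 0.0
```

```bash
cat > v.py <<'E'
from h import *
import sys
s=cap('scene');c=cap('top')
p=readout.observe()['position'];print(p)
q=[p,p+[0,0,.073]]
us=proj(s,q);ut=proj(c,q);print(us,ut)
def crop(f,uv,x0,y0,k,n=66):
  print(x0,y0)
  i=cv2.cvtColor(f['image'],cv2.COLOR_RGB2BGR)[y0:y0+n,x0:x0+n];i=cv2.resize(i,None,fx=k,fy=k,interpolation=2)
  for u,v in uv: cv2.circle(i,(int((u-x0+.5)*k),int((v-y0+.5)*k)),2,(255,0,255),-1)
  return i
cv2.imwrite('pics/'+sys.argv[1],np.hstack([crop(s,us,int(us[0,0])-33,int(us[0,1])-45,6),crop(c,ut,int(ut[0,0])-33,int(ut[0,1])-33,6)]))
E
python3 v.py s7.png
```

```text
[0.19996588 0.47914277 0.14975337]
[[355.2110357  229.55083093]
 [357.93432811 213.28387373]] [[133.8591391  290.37707745]
 [125.2712437  293.4353764 ]]
322 184
100 257
```

View pics/s7.png

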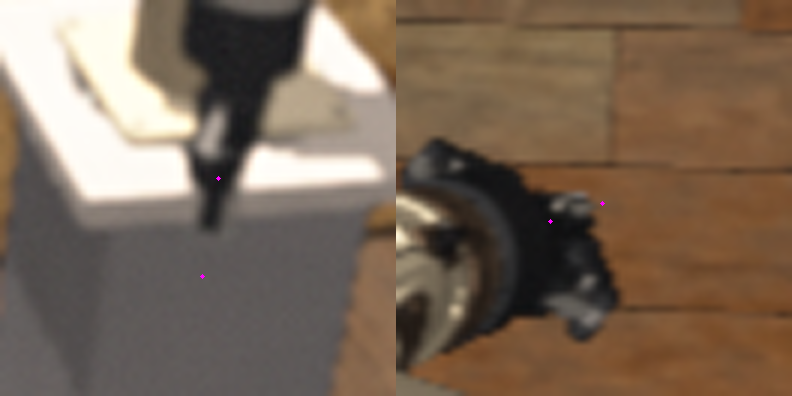

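The knuckles sit on the projected tool axis, at right-crop (430,155) and (590,320). The shut tip, though, is at (208,230) in the left crop and (575,205) in the right. That puts the real tips about 31–35 mm above the reported TCP, which is why the pinch passed over the lugs. A light touch on bare bench will check this.

```bash
python3 -c "
from h import *
T=plan(430,300,150,52.6);plan(430,300,10,52.6,(430,300,150),T)"
```

```text
turn [0.02 0.02 0.05] shift [-2.915e+01 -2.600e-01 -2.000e-02]
turn [0. 0. 0.] shift [ 0.  0. 14.]
```

>>> play_rows:
  motion:
    - {"translation":[-3.6,0,0],"turn":[0,0,0],"jaw":0}
    - {"translation":[-3.6,0,0],"turn":[0,0,0],"jaw":0}
    - {"translation":[-3.6,0,0],"turn":[0,0,0],"jaw":0}
    - {"translation":[-3.6,0,0],"turn":[0,0,0],"jaw":0}
    - {"translation":[-3.6,0,0],"turn":[0,0,0],"jaw":0}
    - {"translation":[-3.6,0,0],"turn":[0,0,0],"jaw":0}
    - {"translation":[-3.6,0,0],"turn":[0,0,0],"jaw":0}
    - {"translation":[-4,0,0],"turn":[0,0,0],"jaw":0}
    - {"translation":[0,0,4],"turn":[0,0,0],"jaw":0}
    - {"translation":[0,0,4],"turn":[0,0,0],"jaw":0}
    - {"translation":[0,0,3],"turn":[0,0,0],"jaw":0}
    - {"translation":[0,0,2],"turn":[0,0,0],"jaw":0}
    - {"translation":[0,0,0.8],"turn":[0,0,0],"jaw":0}
    - {"translation":[0,0,0.2],"turn":[0,0,0],"jaw":0}
    - {"translation":[0,0,0.2],"turn":[0,0,0],"jaw":0}
    - {"translation":[0,0,0.2],"turn":[0,0,0],"jaw":0}
    - {"translation":[0,0,0.2],"turn":[0,0,0],"jaw":0}
    - {"translation":[0,0,0.2],"turn":[0,0,0],"jaw":0}

```text
time: 11.2
position: [0.4321, 0.3019, 0.0015]
tool_rot: [1.007, 2.975, 0.001]
ft_force: [0.5, 0.7, -0.8]
gripper_width: 0.001
grasp_force: 0.0
```

>>> play_rows:
  motion:
    - {"translation":[0,0,0.2],"turn":[0,0,0],"jaw":0}
    - {"translation":[0,0,0.2],"turn":[0,0,0],"jaw":0}
    - {"translation":[0,0,0.2],"turn":[0,0,0],"jaw":0}

```text
time: 11.58
position: [0.432, 0.3017, -0.0048]
tool_rot: [-1.008, -2.976, 0.0]
ft_force: [0.6, -0.2, -0.0]
gripper_width: -0.001
grasp_force: 0.0
```

No contact below 0, so the bias is confirmed. I continue in small steps.

>>> play_rows:
  motion:
    - {"translation":[0,0,0.5],"turn":[0,0,0],"jaw":0}
    - {"translation":[0,0,0.5],"turn":[0,0,0],"jaw":0}
    - {"translation":[0,0,0.5],"turn":[0,0,0],"jaw":0}
    - {"translation":[0,0,0.3],"turn":[0,0,0],"jaw":0}
    - {"translation":[0,0,0],"turn":[0,0,0],"jaw":0}

```text
time: 12.2
position: [0.4318, 0.3016, -0.0229]
tool_rot: [-1.007, -2.975, 0.001]
ft_force: [0.1, 0.3, 0.5]
gripper_width: 0.002
grasp_force: 0.0
```

>>> play_rows:
  motion:
    - {"translation":[0,0,0.2],"turn":[0,0,0],"jaw":0}
    - {"translation":[0,0,0.2],"turn":[0,0,0],"jaw":0}

```text
time: 12.45
position: [0.4322, 0.3018, -0.0265]
tool_rot: [1.008, 2.975, 0.0]
ft_force: [0.2, -0.5, 0.6]
gripper_width: 0.004
grasp_force: 0.0
```

>>> play_rows:
  motion:
    - {"translation":[0,0,0.2],"turn":[0,0,0],"jaw":0}
    - {"translation":[0,0,0],"turn":[0,0,0],"jaw":0}

```text
time: 12.7
position: [0.4319, 0.3016, -0.0288]
tool_rot: [-1.007, -2.975, 0.001]
ft_force: [-0.4, -0.4, -0.8]
gripper_width: 0.002
grasp_force: 0.0
```

>>> play_rows:
  motion:
    - {"translation":[0,0,0.15],"turn":[0,0,0],"jaw":0}
    - {"translation":[0,0,0],"turn":[0,0,0],"jaw":0}

```text
time: 12.95
position: [0.4319, 0.3017, -0.0302]
tool_rot: [-1.007, -2.976, 0.0]
ft_force: [-0.4, 1.2, -0.1]
gripper_width: -0.0
grasp_force: 0.0
```

>>> play_rows:
  motion:
    - {"translation":[0,0,0.15],"turn":[0,0,0],"jaw":0}
    - {"translation":[0,0,0],"turn":[0,0,0],"jaw":0}

```text
time: 13.2
position: [0.4319, 0.3017, -0.0317]
tool_rot: [-1.008, -2.975, 0.0]
ft_force: [0.4, -0.8, -0.3]
gripper_width: -0.002
grasp_force: 0.0
```

```bash
python3 -c "
from m import *
s=cap('scene');print(readout.observe()['position'],readout.observe()['ft_force'])
c=cap('top');B=(225,200,300,245)
for col in('yellow','blue'):
    for p in comps(c,col,B):
        r=rect(c,p,.034); print(col,len(p)/16,r[0].round(1),[round(x,1) for x in r[1:4]])
"
```

```text
[ 0.43194571  0.30163826 -0.03166917] [-0.94580671  0.1139295  -0.67370151]
yellow 186.0 [427.2  -7.8] [87.0, 36.1, 64.6]
blue 164.5 [421.8  82.5] [85.3, 35.1, 52.6]
```

>>> play_rows:
  motion:
    - {"translation":[0,0,0.15],"turn":[0,0,0],"jaw":0}
    - {"translation":[0,0,0],"turn":[0,0,0],"jaw":0}

```text
time: 13.55
position: [0.4319, 0.3016, -0.0332]
tool_rot: [-1.008, -2.976, 0.0]
ft_force: [0.5, 1.1, -0.6]
gripper_width: 0.001
grasp_force: 0.0
```

>>> play_rows:
  motion:
    - {"translation":[0,0,0.15],"turn":[0,0,0],"jaw":0}
    - {"translation":[0,0,0],"turn":[0,0,0],"jaw":0}

```text
time: 13.8
position: [0.4319, 0.3016, -0.0347]
tool_rot: [-1.008, -2.975, 0.0]
ft_force: [-0.3, -0.2, 0.2]
gripper_width: 0.002
grasp_force: 0.0
```

>>> play_rows:
  motion:
    - {"translation":[0,0,0.15],"turn":[0,0,0],"jaw":0}
    - {"translation":[0,0,0],"turn":[0,0,0],"jaw":0}

```text
time: 14.05
position: [0.4321, 0.3018, -0.0353]
tool_rot: [1.008, 2.975, 0.001]
ft_force: [-0.7, -1.4, 6.4]
gripper_width: 0.0
grasp_force: 2.9
```

>>> play_rows:
  motion:
    - {"translation":[0,0,0.15],"turn":[0,0,0],"jaw":0}
    - {"translation":[0,0,0],"turn":[0,0,0],"jaw":0}

```text
time: 14.3
position: [0.4322, 0.3018, -0.0354]
tool_rot: [1.007, 2.975, 0.001]
ft_force: [-4.9, -3.0, 16.0]
gripper_width: -0.003
grasp_force: 8.1
```

>>> play_rows:
  motion:
    - {"translation":[0,0,0.15],"turn":[0,0,0],"jaw":0}
    - {"translation":[0,0,0],"turn":[0,0,0],"jaw":0}

```text
time: 14.55
position: [0.4322, 0.3019, -0.0354]
tool_rot: [1.007, 2.975, 0.002]
ft_force: [-6.9, -5.5, 25.8]
gripper_width: -0.0
grasp_force: 13.3
```

Contact comes at reported z = -0.0352, so true tip z is reported + 35.2 mm. I go back to the blue probe.

>>> play_rows:
  motion:
    - {"translation":[0,0,-1],"turn":[0,0,0],"jaw":0}
    - {"translation":[0,0,-4],"turn":[0,0,0],"jaw":0}
    - {"translation":[0,0,-4],"turn":[0,0,0],"jaw":0}
    - {"translation":[0,0,-4],"turn":[0,0,0],"jaw":4}
    - {"translation":[0,0,-2],"turn":[0,0,0],"jaw":8.5}
    - {"translation":[0,0,0],"turn":[0,0,0],"jaw":8.5}

```text
time: 15.3
position: [0.4334, 0.3026, 0.1127]
tool_rot: [1.007, 2.973, 0.005]
ft_force: [0.5, -0.3, -0.5]
gripper_width: 0.638
grasp_force: 0.0
```

```bash
python3 -c "
from h import *
print(readout.observe()['position'])
T=plan(420.1,80.2,5,52.6)"
```

```text
[0.4333551  0.30264845 0.11265083]
turn [ 0.24  0.08 -0.01] shift [-12.46 -18.48  10.77]
```

>>> play_rows:
  motion:
    - {"translation":[-1.78,-2.64,0],"turn":[0,0,0],"jaw":8.5}
    - {"translation":[-1.78,-2.64,0],"turn":[0,0,0],"jaw":8.5}
    - {"translation":[-1.78,-2.64,0],"turn":[0,0,0],"jaw":8.5}
    - {"translation":[-1.78,-2.64,0],"turn":[0,0,0],"jaw":8.5}
    - {"translation":[-1.78,-2.64,0],"turn":[0,0,0],"jaw":8.5}
    - {"translation":[-1.78,-2.64,0],"turn":[0,0,0],"jaw":8.5}
    - {"translation":[-1.78,-2.64,0],"turn":[0,0,0],"jaw":8.5}
    - {"translation":[0,0,3],"turn":[0,0,0],"jaw":8.5}
    - {"translation":[0,0,2],"turn":[0,0,0],"jaw":8.5}
    - {"translation":[0,0,0],"turn":[0,0,0],"jaw":8.5}

```text
time: 16.55
position: [0.4159, 0.0786, 0.0584]
tool_rot: [-1.006, -2.97, 0.005]
ft_force: [-0.4, -0.4, -0.4]
gripper_width: 0.999
grasp_force: 0.0
```

```bash
python3 -c "
from h import *
print(readout.observe()['position'],readout.observe()['gripper_width'])
T=plan(420.1,80.2,5,52.6)"
```

```text
[0.41590341 0.07855063 0.05836265] 0.998819007164988
turn [-0.27 -0.24 -0.03] shift [-0.23  0.39  5.34]
```

>>> play_rows:
  motion:
    - {"translation":[-0.23,0.39,0],"turn":[-0.27,-0.24,0],"jaw":8.5}
    - {"translation":[0,0,2],"turn":[0,0,0],"jaw":8.5}
    - {"translation":[0,0,1],"turn":[0,0,0],"jaw":8.5}
    - {"translation":[0,0,1],"turn":[0,0,0],"jaw":8.5}
    - {"translation":[0,0,0.7],"turn":[0,0,0],"jaw":8.5}
    - {"translation":[0,0,0.6],"turn":[0,0,0],"jaw":8.5}
    - {"translation":[0,0,0],"turn":[0,0,0],"jaw":8.5}

```text
time: 17.42
position: [0.4229, 0.0809, 0.0076]
tool_rot: [1.006, 2.971, 0.004]
ft_force: [-0.0, -0.3, 0.1]
gripper_width: 0.992
grasp_force: 0.0
```

>>> play_rows:
  motion:
    - {"translation":[0,0,0],"turn":[0,0,0],"jaw":6}
    - {"translation":[0,0,0],"turn":[0,0,0],"jaw":5}
    - {"translation":[0,0,0],"turn":[0,0,0],"jaw":4}
    - {"translation":[0,0,0],"turn":[0,0,0],"jaw":2.5}
    - {"translation":[0,0,0],"turn":[0,0,0],"jaw":2.5}
    - {"translation":[0,0,0],"turn":[0,0,0],"jaw":2.5}
    - {"translation":[0,0,0],"turn":[0,0,0],"jaw":2.5}
    - {"translation":[0,0,0],"turn":[0,0,0],"jaw":2.5}

```text
time: 18.42
position: [0.4298, 0.085, 0.0122]
tool_rot: [1.001, 2.962, 0.023]
ft_force: [0.9, 7.7, 17.3]
gripper_width: 0.355
grasp_force: 57.9
```

```bash
python3 -c "
from h import *
T=plan(420.1,80.2,85,52.6)
T=plan(467.9,363.5,85,45.1,(420.1,80.2,85),T);plan(467.9,363.5,5,45.1,(467.9,363.5,85),T)
plan(496.2,335.3,5,45.1,(467.9,363.5,5),T)"
```

```text
turn [1.09 0.52 0.07] shift [ 0.48 -0.97 -7.28]
turn [0.  0.  7.5] shift [16.61 23.44  0.  ]
turn [0. 0. 0.] shift [0. 0. 8.]
turn [0. 0. 0.] shift [-4.  0.  0.]
```

Gripped at 30 mm with 58 N. I lift.

>>> play_rows:
  motion:
    - {"translation":[0,0,-1.5],"turn":[0,0,0],"jaw":2.5}
    - {"translation":[0,0,-1.5],"turn":[0,0,0],"jaw":2.5}
    - {"translation":[0,0,-2],"turn":[0,0,0],"jaw":2.5}
    - {"translation":[0,0,-2],"turn":[0,0,0],"jaw":2.5}
    - {"translation":[0,0,-1],"turn":[0,0,0],"jaw":2.5}
    - {"translation":[0,0,0],"turn":[0,0,0],"jaw":2.5}
    - {"translation":[0,0,0],"turn":[0,0,0],"jaw":2.5}

```text
time: 19.3
position: [0.4221, 0.0808, 0.0872]
tool_rot: [1.006, 2.972, 0.004]
ft_force: [0.4, -0.2, -0.9]
gripper_width: 0.347
grasp_force: 61.1
```

```bash
python3 -c "
from m import *
o=readout.observe();print(o['position'],o['ft_force'],o['gripper_width'])
T=plan(467.9,363.5,85,45.1)
s=cap('scene');c=cap('top')
for p in comps(s,'blue',(255,170,300,230)): print(p.mean(0),len(p))
cv2.imwrite('pics/s8.png',cv2.cvtColor(np.hstack([cv2.resize(s['image'][170:225,245:310],None,fx=6,fy=6,interpolation=2),cv2.resize(c['image'][180:245,220:290],None,fx=5.077,fy=5.077,interpolation=2)[:330]]),cv2.COLOR_RGB2BGR))
"
```

```text
[0.42206985 0.08076134 0.0871646 ] [ 0.42942555 -0.21954772 -0.9047306 ] 0.3468001230531724
turn [0.22 0.17 7.49] shift [16.71 23.26  0.22]
[276.61309524 192.64714839] 903
```

View pics/s8.png

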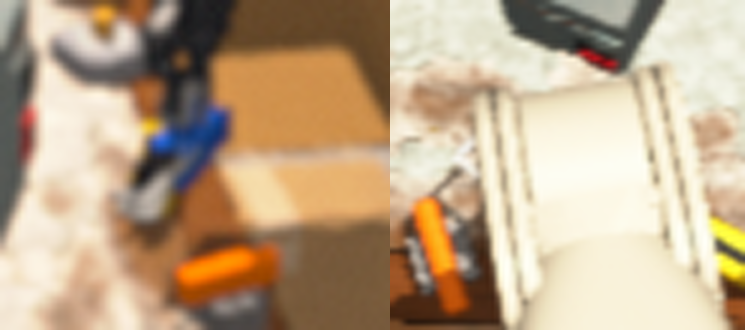

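The blue probe is up with its hook out. I carry it to a spot beside the blue post.

>>> play_rows:
  motion:
    - {"translation":[0,0,0],"turn":[0.2,0.2,3.7],"jaw":2.5}
    - {"translation":[0,0,0],"turn":[0,0,3.8],"jaw":2.5}
    - {"translation":[1.39,1.94,0],"turn":[0,0,0],"jaw":2.5}
    - {"translation":[1.39,1.94,0],"turn":[0,0,0],"jaw":2.5}
    - {"translation":[1.39,1.94,0],"turn":[0,0,0],"jaw":2.5}
    - {"translation":[1.39,1.94,0],"turn":[0,0,0],"jaw":2.5}
    - {"translation":[1.39,1.94,0],"turn":[0,0,0],"jaw":2.5}
    - {"translation":[1.39,1.94,0],"turn":[0,0,0],"jaw":2.5}
    - {"translation":[1.39,1.94,0],"turn":[0,0,0],"jaw":2.5}
    - {"translation":[1.39,1.94,0],"turn":[0,0,0],"jaw":2.5}
    - {"translation":[1.39,1.94,0],"turn":[0,0,0],"jaw":2.5}
    - {"translation":[1.39,1.94,0],"turn":[0,0,0],"jaw":2.5}
    - {"translation":[1.39,1.94,0],"turn":[0,0,0],"jaw":2.5}
    - {"translation":[1.42,1.92,0.1],"turn":[0,0,0],"jaw":2.5}
    - {"translation":[0,0,0],"turn":[0,0,0],"jaw":2.5}
    - {"translation":[0,0,0],"turn":[0,0,0],"jaw":2.5}

```text
time: 21.4
position: [0.4679, 0.3627, 0.0862]
tool_rot: [1.2, 2.903, -0.002]
ft_force: [0.7, 0.4, -1.2]
gripper_width: 0.348
grasp_force: 61.1
```

```bash
python3 -c "
from m import *
o=readout.observe();print(o['position'],o['ft_force'],o['gripper_width'],o['joint_pos'])
T=plan(467.9,363.5,12,45.1)
s=cap('scene');c=cap('top')
p=comps(s,'blue',(255,190,320,232))
for q in p: print(q.mean(0),len(q))
p0=o['position'];a=np.radians(45.1);X=np.array([np.cos(a),np.sin(a),0]);Y=np.array([-X[1],X[0],0])
P=lambda x,y,z:p0+X*(x+6)/1e3+Y*y/1e3+[0,0,(z-12)/1e3]
pts=[P(64,12,34),P(64,-12,34),P(99,18,30),P(99,-14,30),P(-56,17,34),P(30,17,34)]
us,ut=proj(s,pts),proj(c,pts)
def crop(f,uv,x0,y0,k,w,h):
  i=cv2.cvtColor(f['image'],cv2.COLOR_RGB2BGR)[y0:y0+h,x0:x0+w];i=cv2.resize(i,None,fx=k,fy=k,interpolation=2)
  for u,v in uv: cv2.circle(i,(int((u-x0+.5)*k),int((v-y0+.5)*k)),2,(255,0,255),-1)
  return i
cv2.imwrite('pics/s9.png',np.hstack([crop(s,us,235,190,6,66,70),crop(c,ut,140,160,6,65,70)]))
"
```

```text
[0.46793303 0.36273317 0.08620358] [ 0.70946673  0.36568506 -1.18553059] 0.3475961455962831 [ 6.59751011e-01  4.87132106e-01  7.31615723e-02  1.15774759e+00
 -5.71912904e-04  1.44360571e+00]
turn [-0.06  0.03 -0.01] shift [0.06 0.05 7.42]
[280.87355387 228.44604121] 1383
```

View pics/s9.png

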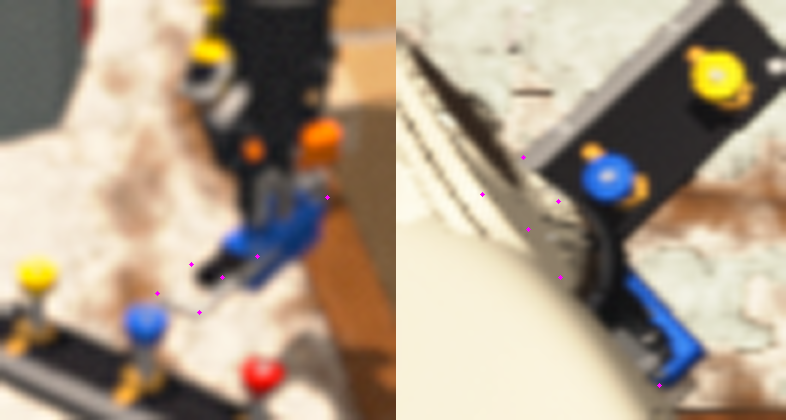

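The carried probe sits where projected: nose end at left-crop (205,273), rear corner at right-crop (660,385). I lower it and watch the force.

>>> play_rows:
  motion:
    - {"translation":[0,0,2],"turn":[0,0,0],"jaw":2.5}
    - {"translation":[0,0,2],"turn":[0,0,0],"jaw":2.5}
    - {"translation":[0,0,1.5],"turn":[0,0,0],"jaw":2.5}
    - {"translation":[0,0,1],"turn":[0,0,0],"jaw":2.5}
    - {"translation":[0,0,0.4],"turn":[0,0,0],"jaw":2.5}
    - {"translation":[0,0,0.2],"turn":[0,0,0],"jaw":2.5}
    - {"translation":[0,0,0],"turn":[0,0,0],"jaw":2.5}

```text
time: 22.38
position: [0.469, 0.3639, 0.0166]
tool_rot: [1.199, 2.902, 0.003]
ft_force: [0.0, -0.3, -0.8]
gripper_width: 0.348
grasp_force: 61.1
```

>>> play_rows:
  motion:
    - {"translation":[0,0,0.2],"turn":[0,0,0],"jaw":2.5}
    - {"translation":[0,0,0],"turn":[0,0,0],"jaw":2.5}
    - {"translation":[0,0,0],"turn":[0,0,0],"jaw":2.5}

```text
time: 22.75
position: [0.4688, 0.3637, 0.0143]
tool_rot: [1.2, 2.902, 0.002]
ft_force: [-0.5, 1.1, -1.6]
gripper_width: 0.348
grasp_force: 61.1
```

```bash
python3 -c "
from h import *
o=readout.observe();print(o['position'],o['ft_force'])
T=plan(496.2,335.3,12,45.1)"
```

```text
[0.46876568 0.3636744  0.01428477] [-0.54819726  1.08008976 -1.56171549]
turn [ 0.09  0.03 -0.01] shift [-3.95 -0.07  0.23]
```

>>> play_rows:
  motion:
    - {"translation":[0,-0.35,0],"turn":[0,0,0],"jaw":2.5}
    - {"translation":[0,-0.35,0],"turn":[0,0,0],"jaw":2.5}
    - {"translation":[-0.6,0,0],"turn":[0,0,0],"jaw":2.5}
    - {"translation":[-0.6,0,0],"turn":[0,0,0],"jaw":2.5}
    - {"translation":[-0.6,0,0],"turn":[0,0,0],"jaw":2.5}
    - {"translation":[-0.6,0,0],"turn":[0,0,0],"jaw":2.5}
    - {"translation":[-0.6,0,0],"turn":[0,0,0],"jaw":2.5}
    - {"translation":[-0.5,0,0],"turn":[0,0,0],"jaw":2.5}
    - {"translation":[-0.45,0,0],"turn":[0,0,0],"jaw":2.5}
    - {"translation":[0,0,0],"turn":[0,0,0],"jaw":2.5}
    - {"translation":[0,0,0],"turn":[0,0,0],"jaw":2.5}

```text
time: 24.12
position: [0.4916, 0.3308, 0.0141]
tool_rot: [1.2, 2.903, 0.002]
ft_force: [-0.4, 0.5, -1.2]
gripper_width: 0.352
grasp_force: 61.1
```

```bash
python3 -c "
from h import *
o=readout.observe();print(o['position'],o['ft_force'],o['torque'])
T=plan(496.2,335.3,12,45.1)"
```

```text
[0.49159862 0.33084179 0.01412254] [-0.38839414  0.49254047 -1.19622606] [-0.02915052 -0.00917716 -0.02238598]
turn [ 0.07  0.01 -0.01] shift [-0.01  0.64  0.21]
```

>>> play_rows:
  motion:
    - {"translation":[0,0.2,0.1],"turn":[0,0,0],"jaw":2.5}
    - {"translation":[0,0.2,0.1],"turn":[0,0,0],"jaw":2.5}
    - {"translation":[0,0,0],"turn":[0,0,0],"jaw":2.5}
    - {"translation":[0,0,0.1],"turn":[0,0,0],"jaw":2.5}
    - {"translation":[0,0,0],"turn":[0,0,0],"jaw":2.5}

```text
time: 24.75
position: [0.4946, 0.3338, 0.0121]
tool_rot: [1.199, 2.902, 0.003]
ft_force: [-2.6, -0.8, 5.6]
gripper_width: 0.349
grasp_force: 64.4
```

>>> play_rows:
  motion:
    - {"translation":[0,0,0.1],"turn":[0,0,0],"jaw":2.5}
    - {"translation":[0,0,0],"turn":[0,0,0],"jaw":2.5}

```text
time: 25.0
position: [0.4945, 0.334, 0.012]
tool_rot: [1.199, 2.902, 0.004]
ft_force: [-2.5, -0.8, 10.2]
gripper_width: 0.347
grasp_force: 65.6
```

>>> play_rows:
  motion:
    - {"translation":[0,0,0.1],"turn":[0,0,0],"jaw":2.5}
    - {"translation":[0,0,0],"turn":[0,0,0],"jaw":2.5}

```text
time: 25.25
position: [0.4946, 0.334, 0.0119]
tool_rot: [1.199, 2.902, 0.004]
ft_force: [-5.3, -2.1, 15.1]
gripper_width: 0.344
grasp_force: 66.4
```

>>> play_rows:
  motion:
    - {"translation":[0,0,0],"turn":[0,0,0],"jaw":3.5}
    - {"translation":[0,0,0],"turn":[0,0,0],"jaw":4.5}
    - {"translation":[0,0,0],"turn":[0,0,0],"jaw":5.5}
    - {"translation":[0,0,0],"turn":[0,0,0],"jaw":6.5}
    - {"translation":[0,0,0],"turn":[0,0,0],"jaw":6.8}
    - {"translation":[0,0,0],"turn":[0,0,0],"jaw":6.8}
    - {"translation":[0,0,0],"turn":[0,0,0],"jaw":6.8}

```text
time: 26.12
position: [0.4949, 0.3339, 0.0093]
tool_rot: [1.199, 2.902, 0.003]
ft_force: [0.2, 0.4, -0.2]
gripper_width: 0.799
grasp_force: 0.0
```

```bash
python3 -c "
from h import *
o=readout.observe();print(o['position'],o['ft_force'],o['gripper_width'])
T=plan(494,332,95,45.1)"
```

```text
[0.4948946  0.33388196 0.00931504] [ 0.17182439  0.44309028 -0.24109665] 0.7987370552758313
turn [ 0.12  0.03 -0.01] shift [-0.07 -0.2  -8.57]
```

>>> play_rows:
  motion:
    - {"translation":[0,0,-1],"turn":[0,0,0],"jaw":6.8}
    - {"translation":[0,0,-2],"turn":[0,0,0],"jaw":6.8}
    - {"translation":[0,0,-2],"turn":[0,0,0],"jaw":6.8}
    - {"translation":[0,0,-2],"turn":[0,0,0],"jaw":8.5}
    - {"translation":[0,0,-1.5],"turn":[0,0,0],"jaw":8.5}
    - {"translation":[0,0,0],"turn":[0,0,0],"jaw":8.5}

```text
time: 26.88
position: [0.4955, 0.3343, 0.096]
tool_rot: [1.199, 2.901, 0.006]
ft_force: [-0.5, -0.0, -0.5]
gripper_width: 0.993
grasp_force: 0.0
```

```bash
cat > my.py <<'E'
from m import *
c=cap('top')
for col,B in(('yellow',(225,195,320,250)),('blue',(170,180,300,245))):
    for p in comps(c,col,B):
        r=rect(c,p,.034); print(col,len(p)/16,p.mean(0).round(1),r[0].round(1),[round(x,1) for x in r[1:4]])
E
python3 my.py; python3 -c "
from h import *
T=plan(425.9,-10.6,95,64.6);plan(425.9,-10.6,5,64.6,(425.9,-10.6,95),T)"
```

```text
yellow 189.625 [283.9 227.7] [417.5 -13.5] [87.0, 35.7, 64.8]
blue 77.125 [195.1 207.6] [485.5 326.5] [81.0, 31.5, 45.3]
turn [  0.15   0.06 -19.51] shift [-8.550e+00 -3.407e+01 -3.000e-02]
turn [0. 0. 0.] shift [0. 0. 9.]
```

The yellow probe has been knocked to (417.5,-13.5). I go there.

```bash
python3 -c "
from h import *
T=plan(416.2,-16.2,95,64.8)"
```

```text
turn [  0.15   0.06 -19.71] shift [-7.790e+00 -3.502e+01 -3.000e-02]
```

>>> play_rows:
  motion:
    - {"translation":[0,0,0],"turn":[0.15,0.06,-9.8],"jaw":8.5}
    - {"translation":[0,0,0],"turn":[0,0,-9.9],"jaw":8.5}
    - {"translation":[-0.65,-2.92,0],"turn":[0,0,0],"jaw":8.5}
    - {"translation":[-0.65,-2.92,0],"turn":[0,0,0],"jaw":8.5}
    - {"translation":[-0.65,-2.92,0],"turn":[0,0,0],"jaw":8.5}
    - {"translation":[-0.65,-2.92,0],"turn":[0,0,0],"jaw":8.5}
    - {"translation":[-0.65,-2.92,0],"turn":[0,0,0],"jaw":8.5}
    - {"translation":[-0.65,-2.92,0],"turn":[0,0,0],"jaw":8.5}
    - {"translation":[-0.65,-2.92,0],"turn":[0,0,0],"jaw":8.5}
    - {"translation":[-0.65,-2.92,0],"turn":[0,0,0],"jaw":8.5}
    - {"translation":[-0.65,-2.92,0],"turn":[0,0,0],"jaw":8.5}
    - {"translation":[-0.65,-2.92,0],"turn":[0,0,0],"jaw":8.5}
    - {"translation":[-0.65,-2.92,0],"turn":[0,0,0],"jaw":8.5}
    - {"translation":[-0.65,-2.9,0],"turn":[0,0,0],"jaw":8.5}
    - {"translation":[0,0,3],"turn":[0,0,0],"jaw":8.5}
    - {"translation":[0,0,0],"turn":[0,0,0],"jaw":8.5}
    - {"translation":[0,0,0],"turn":[0,0,0],"jaw":8.5}

```text
time: 29.05
position: [0.4156, -0.0163, 0.0646]
tool_rot: [-0.685, -3.064, 0.002]
ft_force: [0.1, 0.6, 0.2]
gripper_width: 0.996
grasp_force: 0.0
```

```bash
python3 my.py; python3 -c "
from m import *
T=plan(416.2,-16.2,5,64.8);print(readout.observe()['joint_pos'])
s=cap('scene')
for p in comps(s,'yellow',(255,180,290,205)): print(p.mean(0),len(p))
"
```

```text
yellow 15.25 [275.7 227.5] [419.3  18.6] [26.1, 12.2, 59.2]
blue 156.4375 [191.5 206.2] [487.9 329.4] [88.0, 32.1, 45.3]
blue 55.1875 [175.1 189.2] [553.4 393.9] [35.2, 31.4, 72.9]
turn [-0.05 -0.03  0.02] shift [0. 0. 6.]
[-3.84525678e-02  1.89643666e-01 -4.27220799e-01  9.54696757e-01
 -6.62988249e-04  4.00944573e-01]
[271.65321317 195.4335162 ] 957
```

>>> play_rows:
  motion:
    - {"translation":[0,0,2],"turn":[0,0,0],"jaw":8.5}
    - {"translation":[0,0,1.5],"turn":[0,0,0],"jaw":8.5}
    - {"translation":[0,0,1],"turn":[0,0,0],"jaw":8.5}
    - {"translation":[0,0,1],"turn":[0,0,0],"jaw":8.5}
    - {"translation":[0,0,0.4],"turn":[0,0,0],"jaw":8.5}
    - {"translation":[0,0,0],"turn":[0,0,0],"jaw":8.5}

```text
time: 29.9
position: [0.4157, -0.0165, 0.0054]
tool_rot: [-0.685, -3.065, 0.001]
ft_force: [0.5, -0.2, 0.1]
gripper_width: 0.992
grasp_force: 0.0
```

>>> play_rows:
  motion:
    - {"translation":[0,0,0],"turn":[0,0,0],"jaw":6}
    - {"translation":[0,0,0],"turn":[0,0,0],"jaw":5}
    - {"translation":[0,0,0],"turn":[0,0,0],"jaw":4}
    - {"translation":[0,0,0],"turn":[0,0,0],"jaw":2.5}
    - {"translation":[0,0,0],"turn":[0,0,0],"jaw":2.5}
    - {"translation":[0,0,0],"turn":[0,0,0],"jaw":2.5}
    - {"translation":[0,0,0],"turn":[0,0,0],"jaw":2.5}
    - {"translation":[0,0,0],"turn":[0,0,0],"jaw":2.5}

```text
time: 30.9
position: [0.4219, -0.0125, 0.0096]
tool_rot: [0.68, 3.058, 0.016]
ft_force: [0.9, 13.1, 21.6]
gripper_width: 0.353
grasp_force: 57.5
```

>>> play_rows:
  motion:
    - {"translation":[0,0,-1.5],"turn":[0,0,0],"jaw":2.5}
    - {"translation":[0,0,-1.5],"turn":[0,0,0],"jaw":2.5}
    - {"translation":[0,0,-2],"turn":[0,0,0],"jaw":2.5}
    - {"translation":[0,0,-2],"turn":[0,0,0],"jaw":2.5}
    - {"translation":[0,0,-1.5],"turn":[0,0,0],"jaw":2.5}
    - {"translation":[0,0,0],"turn":[0,0,0],"jaw":2.5}
    - {"translation":[0,0,0],"turn":[0,0,0],"jaw":2.5}

```text
time: 31.78
position: [0.4152, -0.0165, 0.0899]
tool_rot: [-0.685, -3.064, 0.002]
ft_force: [0.2, 0.3, -2.3]
gripper_width: 0.35
grasp_force: 61.1
```

```bash
python3 -c "
from h import *
x=np.array([.706,.708]);y=np.array([-.708,.706]);p=np.array([614.3,325.5])
f=p-77*x; g=f-7*x+40*y; print(f,g)
T=plan(400,60,90,45.1);T=plan(*g,90,45.1,(400,60,90),T);print(readout.observe()['position'])"
```

```text
[559.938 270.984] [526.676 294.268]
turn [-0.1  -0.09 19.68] shift [ 6.48  4.34 -0.01]
turn [0. 0. 0.] shift [ 7.56 25.54  0.  ]
[ 0.41522198 -0.01646775  0.08986117]
```

Yellow is gripped and lifted. I carry it round.

>>> play_rows:
  motion:
    - {"translation":[0,0,0],"turn":[0,0,9.8],"jaw":2.5}
    - {"translation":[0,0,0],"turn":[0,0,9.9],"jaw":2.5}
    - {"translation":[1.62,1.08,0],"turn":[0,0,0],"jaw":2.5}
    - {"translation":[1.62,1.08,0],"turn":[0,0,0],"jaw":2.5}
    - {"translation":[1.62,1.09,0],"turn":[0,0,0],"jaw":2.5}
    - {"translation":[1.62,1.09,0],"turn":[0,0,0],"jaw":2.5}
    - {"translation":[0.63,2.13,0],"turn":[0,0,0],"jaw":2.5}
    - {"translation":[0.63,2.13,0],"turn":[0,0,0],"jaw":2.5}
    - {"translation":[0.63,2.13,0],"turn":[0,0,0],"jaw":2.5}
    - {"translation":[0.63,2.13,0],"turn":[0,0,0],"jaw":2.5}
    - {"translation":[0.63,2.13,0],"turn":[0,0,0],"jaw":2.5}
    - {"translation":[0.63,2.13,0],"turn":[0,0,0],"jaw":2.5}
    - {"translation":[0.63,2.13,0],"turn":[0,0,0],"jaw":2.5}
    - {"translation":[0.63,2.13,0],"turn":[0,0,0],"jaw":2.5}
    - {"translation":[0.63,2.13,0],"turn":[0,0,0],"jaw":2.5}
    - {"translation":[0.63,2.13,0],"turn":[0,0,0],"jaw":2.5}
    - {"translation":[0.63,2.13,0],"turn":[0,0,0],"jaw":2.5}
    - {"translation":[0.63,2.11,0],"turn":[0,0,0],"jaw":2.5}
    - {"translation":[0,0,0],"turn":[0,0,0],"jaw":2.5}
    - {"translation":[0,0,0],"turn":[0,0,0],"jaw":2.5}

```text
time: 34.28
position: [0.5265, 0.2937, 0.0892]
tool_rot: [-1.199, -2.901, 0.005]
ft_force: [0.0, -1.0, -3.1]
gripper_width: 0.344
grasp_force: 61.1
```

```bash
python3 -c "
from h import *
o=readout.observe();print(o['position'],o['ft_force'],o['joint_pos'])
T=plan(526.7,294.3,12,45.1);plan(555,266,12,45.1,(526.7,294.3,12),T)"
```

```text
[0.52653089 0.29366195 0.08917007] [ 0.04568085 -1.01000518 -3.11431644] [ 5.08903893e-01  5.07740284e-01  1.15288639e-01  1.18211629e+00
 -2.58823688e-04  1.29273497e+00]
turn [-0.21 -0.05 -0.01] shift [0.03 0.06 7.72]
turn [0. 0. 0.] shift [-4.   -0.01  0.  ]
```

>>> play_rows:
  motion:
    - {"translation":[0,0,2],"turn":[-0.2,0,0],"jaw":2.5}
    - {"translation":[0,0,2],"turn":[0,0,0],"jaw":2.5}
    - {"translation":[0,0,1.5],"turn":[0,0,0],"jaw":2.5}
    - {"translation":[0,0,1.2],"turn":[0,0,0],"jaw":2.5}
    - {"translation":[0,0,0.5],"turn":[0,0,0],"jaw":2.5}
    - {"translation":[0,0,0.3],"turn":[0,0,0],"jaw":2.5}
    - {"translation":[0,0,0],"turn":[0,0,0],"jaw":2.5}

```text
time: 35.15
position: [0.5277, 0.2945, 0.0154]
tool_rot: [1.2, 2.903, 0.004]
ft_force: [-0.3, -0.3, -3.1]
gripper_width: 0.349
grasp_force: 61.1
```

```bash
python3 -c "
from h import *
o=readout.observe();print(o['position'],o['ft_force'])
T=plan(555,266,12,45.1)"
```

```text
[0.52765245 0.29448607 0.01542854] [-0.26230418 -0.28978776 -3.13432234]
turn [ 0.16 -0.01 -0.01] shift [-3.95 -0.09  0.34]
```

>>> play_rows:
  motion:
    - {"translation":[-0.4,-0.09,0.2],"turn":[0,0,0],"jaw":2.5}
    - {"translation":[-0.6,0,0],"turn":[0,0,0],"jaw":2.5}
    - {"translation":[-0.6,0,0],"turn":[0,0,0],"jaw":2.5}
    - {"translation":[-0.6,0,0],"turn":[0,0,0],"jaw":2.5}
    - {"translation":[-0.6,0,0],"turn":[0,0,0],"jaw":2.5}
    - {"translation":[-0.6,0,0],"turn":[0,0,0],"jaw":2.5}
    - {"translation":[-0.55,0,0],"turn":[0,0,0],"jaw":2.5}
    - {"translation":[0,0,0],"turn":[0,0,0],"jaw":2.5}
    - {"translation":[0,0,0],"turn":[0,0,0],"jaw":2.5}

```text
time: 36.28
position: [0.5546, 0.2658, 0.0131]
tool_rot: [1.2, 2.903, 0.003]
ft_force: [-0.5, -0.1, -2.3]
gripper_width: 0.348
grasp_force: 61.1
```

>>> play_rows:
  motion:
    - {"translation":[0,0.2,0.1],"turn":[0,0,0],"jaw":2.5}
    - {"translation":[0,0.2,0.1],"turn":[0,0,0],"jaw":2.5}
    - {"translation":[0,0,0],"turn":[0,0,0],"jaw":2.5}
    - {"translation":[0,0,0.15],"turn":[0,0,0],"jaw":2.5}
    - {"translation":[0,0,0],"turn":[0,0,0],"jaw":2.5}

```text
time: 36.9
position: [0.5578, 0.2689, 0.0101]
tool_rot: [1.2, 2.903, 0.004]
ft_force: [0.0, -0.3, 0.8]
gripper_width: 0.348
grasp_force: 62.4
```

>>> play_rows:
  motion:
    - {"translation":[0,0,0.15],"turn":[0,0,0],"jaw":2.5}
    - {"translation":[0,0,0],"turn":[0,0,0],"jaw":3.5}
    - {"translation":[0,0,0],"turn":[0,0,0],"jaw":4.5}
    - {"translation":[0,0,0],"turn":[0,0,0],"jaw":5.5}
    - {"translation":[0,0,0],"turn":[0,0,0],"jaw":6.5}
    - {"translation":[0,0,0],"turn":[0,0,0],"jaw":6.8}
    - {"translation":[0,0,0],"turn":[0,0,0],"jaw":6.8}
    - {"translation":[0,0,0],"turn":[0,0,0],"jaw":6.8}
    - {"translation":[0,0,-1],"turn":[0,0,0],"jaw":6.8}
    - {"translation":[0,0,-2],"turn":[0,0,0],"jaw":6.8}
    - {"translation":[0,0,-2],"turn":[0,0,0],"jaw":6.8}
    - {"translation":[0,0,-2],"turn":[0,0,0],"jaw":8.5}
    - {"translation":[0,0,-2],"turn":[0,0,0],"jaw":8.5}
    - {"translation":[0,0,0],"turn":[0,0,0],"jaw":8.5}

```text
time: 38.65
position: [0.5592, 0.2693, 0.1009]
tool_rot: [1.198, 2.9, 0.01]
ft_force: [-0.2, -0.4, 0.1]
gripper_width: 0.989
grasp_force: 0.0
```

```bash
cat > mh.py <<'E'
from m import *
c=cap('top')
for p in comps(c,'orange',(215,215,246,248)):
    r=rect(c,p,.057); print('orange',len(p)/16,p.mean(0).round(1),r[0].round(1),[round(x,1) for x in r[1:4]],r[4])
# switch: bright box top / brass shaft
im=cv2.resize(c['image'][205:255,315:365],None,fx=8,fy=8,interpolation=2)
cv2.imwrite('pics/sw.png',cv2.cvtColor(np.hstack([im,cv2.resize(c['image'][205:255,210:260],None,fx=8,fy=8,interpolation=2)]),cv2.COLOR_RGB2BGR))
E
python3 mh.py;python3 -c "
from h import *
plan(490,180,95,45.1)"
```

```text
turn [ 0.26  0.02 -0.01] shift [ -1.44 -11.11   0.43]
```

View pics/sw.png

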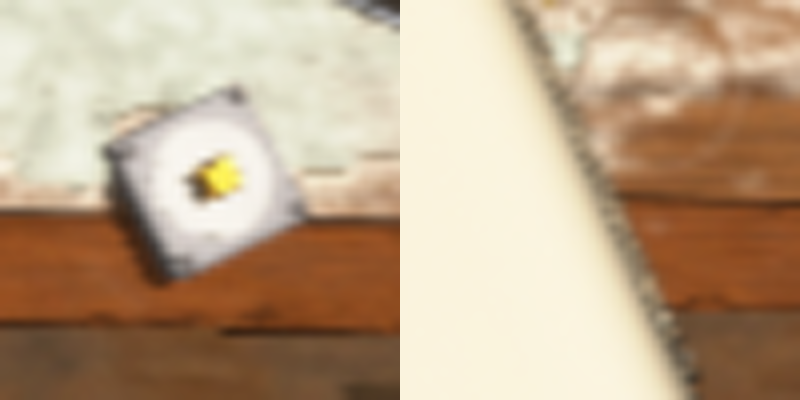

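The shaft is at left-crop (222,178), and the box corners are (235,92), (305,215), (168,280) and (105,152). The arm hides the handle, so I move the arm aside.

```bash
python3 -c "
from h import *
T=plan(420,180,110,45.1);plan(380,0,110,45.1,(420,180,110),T)"
```

```text
turn [ 0.26  0.02 -0.01] shift [  3.52 -16.05  -1.07]
turn [0. 0. 0.] shift [ -9.87 -15.57   0.  ]
```

>>> play_rows:
  motion:
    - {"translation":[0.7,-3.2,-0.4],"turn":[0.2,0,0],"jaw":8.5}
    - {"translation":[0.7,-3.2,-0.4],"turn":[0,0,0],"jaw":8.5}
    - {"translation":[0.7,-3.2,0],"turn":[0,0,0],"jaw":8.5}
    - {"translation":[0.7,-3.2,0],"turn":[0,0,0],"jaw":8.5}
    - {"translation":[0.7,-3.2,0],"turn":[0,0,0],"jaw":8.5}
    - {"translation":[-2,-3.1,0],"turn":[0,0,0],"jaw":8.5}
    - {"translation":[-2,-3.1,0],"turn":[0,0,0],"jaw":8.5}
    - {"translation":[-2,-3.1,0],"turn":[0,0,0],"jaw":8.5}
    - {"translation":[-2,-3.1,0],"turn":[0,0,0],"jaw":8.5}
    - {"translation":[-2,-3.1,0],"turn":[0,0,0],"jaw":8.5}
    - {"translation":[0,0,0],"turn":[0,0,0],"jaw":8.5}

```text
time: 40.08
position: [0.3796, -0.0021, 0.1056]
tool_rot: [-1.205, -2.898, 0.003]
ft_force: [-0.6, 1.1, -0.0]
gripper_width: 1.0
grasp_force: 0.0
```

```bash
cat > mh.py <<'E'
from m import *
c=cap('top')
P=np.array([(235,92),(305,215),(168,280),(105,152)])
w=np.array([onz(c,((x+.5)/8-.5+315,(y+.5)/8-.5+205),.03)[:2]*1000 for x,y in P])
print('box',w.mean(0),[np.linalg.norm(w[i]-w[i-1]).round(1) for i in range(4)],[np.degrees(np.arctan2(*(w[i]-w[i-1])[::-1])).round(1) for i in range(4)])
for p in comps(c,'yellow',(330,215,352,240)): print('brass',len(p)/16,p.mean(0),onz(c,p.mean(0),.05)*1000)
hsv=cv2.cvtColor(cv2.resize(c['image'],None,fx=4,fy=4,interpolation=2),cv2.COLOR_RGB2HSV)
def mk(lo,hi,box,z):
    m=cv2.inRange(hsv,lo,hi); M=np.zeros_like(m); x0,y0,x1,y1=[4*b for b in box]; M[y0:y1,x0:x1]=m[y0:y1,x0:x1]
    n,l,st,_=cv2.connectedComponentsWithStats(M); k=1+st[1:,4].argmax(); v,u=np.nonzero(l==k); p=np.c_[(u+.5)/4-.5,(v+.5)/4-.5]
    r=rect(c,p,z); print(len(p)/16,p.mean(0).round(2),r[0].round(1),[round(x,1) for x in r[1:4]],r[4].round(1))
for smin in(205,220,235):
  mk((8,smin,200),(17,255,255),(218,212,246,250),.057)
for v in(120,140,160): mk((0,0,v),(180,70,255),(322,210,358,247),.03)
cv2.imwrite('pics/hd.png',cv2.cvtColor(np.hstack([cv2.resize(c['image'][207:257,205:255],None,fx=8,fy=8,interpolation=2),cv2.resize(c['image'][160:240,160:240],None,fx=5,fy=5,interpolation=2)]),cv2.COLOR_RGB2BGR))
E
python3 mh.py; python3 my.py
```

```text
box [ 424.34731441 -213.60243806] [np.float64(65.7), np.float64(62.9), np.float64(69.1), np.float64(63.4)] [np.float64(-64.2), np.float64(-150.9), np.float64(116.3), np.float64(26.0)]
brass 12.4375 [341.9629397  226.66017588] [ 426.78616682 -216.11427694   50.        ]
46.1875 [229.53 231.5 ] [404.7 185.1] [80.6, 18.9, 21.6] [399.9 184.3]
34.3125 [229.7  233.01] [403.9 184.8] [78.7, 18.9, 21.6] [394.6 183.5]
20.25 [229.35 233.46] [400.6 189. ] [76.9, 15.8, 28.5] [393.  184.7]
816.9375 [339.85 221.32] [ 436.9 -212.9] [132.1, 105.9, -88.7] [ 447.3 -213.5]
805.25 [339.91 221.17] [ 437.8 -212.9] [132.1, 104.1, -88.7] [ 447.8 -213.7]
790.625 [339.95 221.04] [ 438.7 -212.8] [132.1, 102.3, -88.7] [ 448.3 -213.8]
blue 156.625 [191.5 206.2] [487.8 329.3] [88.2, 32.1, 45.3]
blue 55.5 [175.1 189.1] [553.4 393.9] [35.2, 31.4, 72.9]
```

View pics/hd.png

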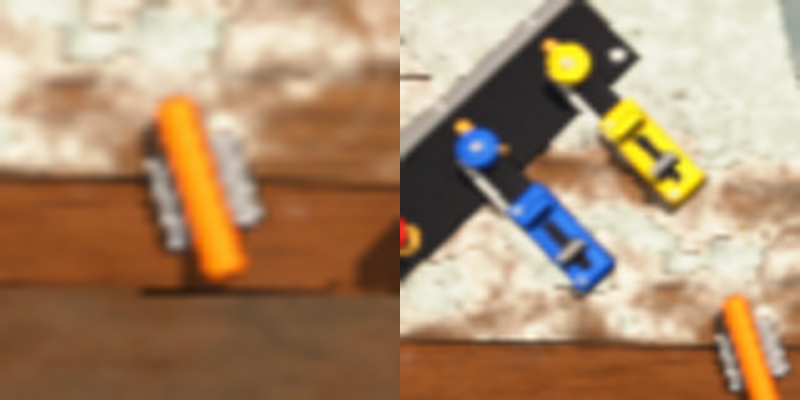

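View check: both hooks reach their posts, blue (475,148) and yellow (567,62), with the probes parallel. The handle bar runs from (177,98) to (223,275) in the left crop, on a grey hub.

```bash
python3 - <<'E'
from m import *
c=cap('top');S=4
im=cv2.resize(c['image'],None,fx=S,fy=S,interpolation=2)
for V in(170,190,210,225):
    m=cv2.inRange(cv2.cvtColor(im,cv2.COLOR_RGB2HSV),(5,190,V),(20,255,255)); M=np.zeros_like(m);M[215*S:246*S,218*S:244*S]=m[215*S:246*S,218*S:244*S]
    n,l,st,_=cv2.connectedComponentsWithStats(M);k=1+st[1:,4].argmax();M=(l==k).astype(np.uint8)
    v,u=np.nonzero(M);p=np.c_[(u+.5)/S-.5,(v+.5)/S-.5];w=np.array([onz(c,q,.057)[:2]*1000 for q in p])
    e,vec=np.linalg.eigh(np.cov(w.T));a=vec[:,1]*np.sign(vec[0,1]);t=(w-w.mean(0))@a
    print(V,len(p)/16,w.mean(0).round(1),np.degrees(np.arctan2(a[1],a[0])).round(1),t.min().round(1),t.max().round(1),'mid',(w.mean(0)+a*(t.min()+t.max())/2).round(1),rect(c,p,.057)[:4])
    if V==190:
        for r in range(216*S,244*S,8):
            q=np.nonzero(M[r])[0]
            if len(q): print(r/S,q.min()/S,q.max()/S)
# hub: grey mask
m=cv2.inRange(cv2.cvtColor(im,cv2.COLOR_RGB2HSV),(0,0,90),(180,60,215))
for r in range(220*S,240*S,8):
    q=np.nonzero(m[r,218*S:242*S])[0]
    if len(q): print('g',r/S,218+q.min()/S,218+q.max()/S)
# scene view
s=cap('scene');us=None
for p in comps(s,'orange',(262,200,300,222)): print('scene',len(p)/16,p.mean(0),p.min(0),p.max(0)); o1=p
a=np.radians(16);X=np.array([np.cos(a),np.sin(a)])
for cc in((404,185),(400,184)):
    print(proj(s,[(*(np.array(cc)/1e3+X*d),.0435) for d in(-.042,0,.042)]).round(1))
E
```

```text
170 112.0625 [402.8 183.9] 21.2 -39.4 43.2 mid [404.5 184.5] (array([404.24258423, 184.99462891]), 82.6702880859375, 21.436527252197266, 22.49115562438965)
190 107.75 [403.5 184.1] 20.7 -39.1 42.4 mid [405.1 184.7] (array([404.92709351, 184.99505615]), 81.48738861083984, 19.822460174560547, 21.544902801513672)
220.0 225.5 228.5
222.0 224.75 229.5
224.0 225.25 230.0
226.0 226.0 230.5
228.0 226.75 231.25
230.0 227.25 231.75
232.0 228.0 232.5
234.0 228.5 233.25
236.0 229.25 234.5
238.0 229.75 235.0
240.0 230.25 235.75
210 102.5 [404.3 184.3] 20.4 -39.0 41.6 mid [405.5 184.8] (array([405.55508423, 184.69776917]), 80.58399200439453, 17.930530548095703, 20.50551986694336)
225 96.8125 [405.1 184.4] 20.1 -39.1 40.9 mid [405.9 184.7] (array([405.86517334, 184.74308777]), 79.98041534423828, 17.08228302001953, 20.14781951904297)
g 224.0 231.5 235.0
g 226.0 232.25 235.0
g 228.0 223.75 235.5
g 230.0 224.0 236.5
g 232.0 224.75 236.5
g 234.0 225.0 237.25
g 236.0 226.0 228.0
g 238.0 226.5 227.5
scene 107.1875 [282.4521137 214.5143586] [274.125 210.125] [290.875 219.625]
[[292.1 212.9]
 [283.8 215. ]
 [275.3 217. ]]
[[293.  212.7]
 [284.6 214.8]
 [276.2 216.8]]
```

```bash
python3 - <<'E'
from m import *
c=cap('top');s=cap('scene');S=8
def up(c,b): return cv2.resize(c['image'],None,fx=S,fy=S,interpolation=2)[b[1]*S:b[3]*S,b[0]*S:b[2]*S]
b=(320,208,360,248);im=up(c,b);lab=cv2.cvtColor(im,cv2.COLOR_RGB2LAB);hsv=cv2.cvtColor(im,cv2.COLOR_RGB2HSV)
px=lambda p,b:np.c_[(p[:,0]+.5)/S-.5+b[0],(p[:,1]+.5)/S-.5+b[1]]
for bt in(128,130,132):
    m=((lab[...,2]<bt)&(lab[...,1]>125)&(lab[...,0]>60)).astype(np.uint8)
    cs=max(cv2.findContours(m,0,2)[0],key=cv2.contourArea)[:,0]
    h=cv2.convexHull(cs)[:,0].astype(float);w=np.array([onz(c,q,.03)[:2]*1000 for q in px(h,b)])
    r=cv2.minAreaRect(w.astype(np.float32));print(bt,r)
def brass(c,b,mn):
    hs=cv2.cvtColor(up(c,b),cv2.COLOR_RGB2HSV);m=cv2.inRange(hs,(18,110,mn),(36,255,255))
    n,l,st,_=cv2.connectedComponentsWithStats(m)
    k=1+st[1:,4].argmax();v,u=np.nonzero(l==k);p=px(np.c_[u,v],b);return p
us=proj(s,[(.425,-.215,.045)])[0];print(us)
for mn in(120,180):
    A=brass(c,(334,218,350,236),mn);B=brass(s,(int(us[0])-8,int(us[1])-8,int(us[0])+9,int(us[1])+9),mn)
    print(len(A)/64,A.mean(0),A.min(0),A.max(0),onz(c,A.mean(0),.05)[:2],len(B)/64,B.mean(0),B.min(0),B.max(0))
    o1,d1=ray(c,A.mean(0));o2,d2=ray(s,B.mean(0));t=np.linalg.lstsq(np.c_[d1,-d2],o2-o1,rcond=None)[0];print(o1+t[0]*d1,o2+t[1]*d2)
E
```

```text
Traceback (most recent call last):
ValueError: max() iterable argument is empty
```

```bash
python3 - <<'E'
from m import *
c=cap('top');s=cap('scene');S=8
def up(c,b): return cv2.resize(c['image'],None,fx=S,fy=S,interpolation=2)[b[1]*S:b[3]*S,b[0]*S:b[2]*S]
b=(320,208,360,248);im=up(c,b);lab=cv2.cvtColor(im,cv2.COLOR_RGB2LAB)
px=lambda p,b:np.c_[(p[:,0]+.5)/S-.5+b[0],(p[:,1]+.5)/S-.5+b[1]]
pt=lambda x,y:lab[int((y-b[1])*S),int((x-b[0])*S)]
print('box',pt(333,224),pt(347,226),pt(340,235),'bench',pt(330,214),pt(352,216),'wood',pt(330,240),'disc',pt(340,221))
for bt in(130,133,136):
    m=((lab[...,2]<bt)&(lab[...,1]>127)).astype(np.uint8)
    cc=cv2.findContours(m,0,2)[0]
    if not cc: continue
    h=cv2.convexHull(max(cc,key=cv2.contourArea))[:,0].astype(float);w=np.array([onz(c,q,.03)[:2]*1000 for q in px(h,b)])
    print(bt,cv2.minAreaRect(w.astype(np.float32)))
def brass(c,b,mn):
    hs=cv2.cvtColor(up(c,b),cv2.COLOR_RGB2HSV);m=cv2.inRange(hs,(14,110,mn),(36,255,255))
    n,l,st,_=cv2.connectedComponentsWithStats(m)
    k=1+st[1:,4].argmax();v,u=np.nonzero(l==k);return px(np.c_[u,v],b)
us=proj(s,[(.425,-.215,.045)])[0];print(us)
for mn in(120,180):
    A=brass(c,(334,218,350,236),mn);B=brass(s,(int(us[0])-8,int(us[1])-8,int(us[0])+9,int(us[1])+9),mn)
    print(len(A)/64,A.mean(0),A.min(0),A.max(0),onz(c,A.mean(0),.05)[:2],len(B)/64,B.mean(0),B.min(0),B.max(0))
    o1,d1=ray(c,A.mean(0));o2,d2=ray(s,B.mean(0));t=np.linalg.lstsq(np.c_[d1,-d2],o2-o1,rcond=None)[0];print(o1+t[0]*d1,o2+t[1]*d2)
E
```

```text
box [212 130 131] [249 128 131] [220 129 132] bench [232 125 138] [234 125 137] wood [111 151 163] disc [246 128 132]
130 ((412.4605712890625, -185.51528930664062), (4.776895523071289, 2.450530767440796), 26.34073257446289)
133 ((425.2673034667969, -213.66342163085938), (65.96685791015625, 70.980712890625), 26.96562385559082)
136 ((425.5072326660156, -213.50762939453125), (68.13884735107422, 74.83454895019531), 26.340604782104492)
[262.74849767 173.057821  ]
16.671875 [341.67683927 226.82620665] [339.0625 224.5625] [344.0625 229.0625] [ 0.42617174 -0.21508995] 43.40625 [259.55912527 166.26021418] [253.5625 164.5625] [266.3125 168.1875]
[ 0.42411098 -0.20695659  0.08438694] [ 0.44344819 -0.21183977  0.08670079]
13.984375 [341.97353352 226.66920391] [339.3125 224.5625] [344.0625 229.0625] [ 0.42675493 -0.2161514 ] 30.03125 [259.73159469 165.69836108] [253.5625 164.5625] [266.1875 166.9375]
[ 0.42448025 -0.20721125  0.08766245] [ 0.44265685 -0.21181285  0.08985256]
```

```bash
python3 -c "
from h import *
T=plan(405.5,185,106,110.8)"
```

```text
turn [-5.000e-02 -7.000e-02 -6.562e+01] shift [-8.83 16.41  0.03]
```

>>> play_rows:
  motion:
    - {"translation":[0,0,0],"turn":[0,0,-9.4],"jaw":6}
    - {"translation":[0,0,0],"turn":[0,0,-9.4],"jaw":6}
    - {"translation":[0,0,0],"turn":[0,0,-9.4],"jaw":6}
    - {"translation":[0,0,0],"turn":[0,0,-9.4],"jaw":6}
    - {"translation":[0,0,0],"turn":[0,0,-9.4],"jaw":6}
    - {"translation":[0,0,0],"turn":[0,0,-9.4],"jaw":6}
    - {"translation":[0,0,0],"turn":[0,0,-9.2],"jaw":6}
    - {"translation":[-1.47,2.74,0],"turn":[0,0,0],"jaw":6}
    - {"translation":[-1.47,2.74,0],"turn":[0,0,0],"jaw":6}
    - {"translation":[-1.47,2.74,0],"turn":[0,0,0],"jaw":6}
    - {"translation":[-1.47,2.74,0],"turn":[0,0,0],"jaw":6}
    - {"translation":[-1.47,2.74,0],"turn":[0,0,0],"jaw":6}
    - {"translation":[-1.47,2.71,0],"turn":[0,0,0],"jaw":6}
    - {"translation":[0,0,0],"turn":[0,0,0],"jaw":6}
    - {"translation":[0,0,0],"turn":[0,0,0],"jaw":6}

```text
time: 42.35
position: [0.4051, 0.1841, 0.106]
tool_rot: [0.565, -3.088, 0.002]
ft_force: [0.1, -1.4, -0.5]
gripper_width: 0.701
grasp_force: 0.0
```

```bash
python3 -c "
from h import *
T=plan(405.5,185,0,110.8);print(readout.observe()['joint_pos'])"
```

```text
turn [-0.03 -0.14 -0.06] shift [-0.07  0.08 10.6 ]
[ 4.26755663e-01  1.98650379e-01 -2.93766696e-01  1.08077134e+00
 -4.20638029e-04  6.47850324e-02]
```

>>> play_rows:
  motion:
    - {"translation":[-0.07,0.08,3],"turn":[0,-0.14,0],"jaw":6}
    - {"translation":[0,0,3],"turn":[0,0,0],"jaw":6}
    - {"translation":[0,0,2],"turn":[0,0,0],"jaw":6}
    - {"translation":[0,0,1.5],"turn":[0,0,0],"jaw":6}
    - {"translation":[0,0,1],"turn":[0,0,0],"jaw":6}
    - {"translation":[0,0,0],"turn":[0,0,0],"jaw":6}
    - {"translation":[0,0,0],"turn":[0,0,0],"jaw":4}
    - {"translation":[0,0,0],"turn":[0,0,0],"jaw":3}
    - {"translation":[0,0,0],"turn":[0,0,0],"jaw":2.2}
    - {"translation":[0,0,0],"turn":[0,0,0],"jaw":1.4}
    - {"translation":[0,0,0],"turn":[0,0,0],"jaw":1}
    - {"translation":[0,0,0],"turn":[0,0,0],"jaw":1}
    - {"translation":[0,0,0],"turn":[0,0,0],"jaw":1}

```text
time: 43.98
position: [0.4066, 0.1854, 0.0018]
tool_rot: [-0.564, 3.088, 0.0]
ft_force: [0.4, -0.4, 5.6]
gripper_width: 0.196
grasp_force: 59.5
```

```bash
python3 my.py; python3 -c "
from h import *
o=readout.observe();print(o['position'],o['ft_force'],o['gripper_width'])
plan(405.5,185,90,110.8)"
```

```text
blue 115.1875 [189.4 203.7] [491.9 333.3] [76.6, 31.7, 45.1]
blue 55.125 [175.1 189.2] [552.4 393.2] [33.6, 33.1, 47.1]
[0.40657367 0.1853501  0.00178302] [-0.60003625 -0.48153211  6.00501799] 0.19401078755587609
turn [-0.01  0.13 -0.11] shift [ 0.11  0.01 -8.82]
```

>>> play_rows:
  motion:
    - {"translation":[0,0,-2],"turn":[0,0,0],"jaw":1}
    - {"translation":[0,0,-3],"turn":[0,0,0],"jaw":1}
    - {"translation":[0,0,-3],"turn":[0,0,0],"jaw":1}
    - {"translation":[0,0,-2],"turn":[0,0,0],"jaw":1}
    - {"translation":[0,0,0],"turn":[0,0,0],"jaw":1}
    - {"translation":[0,0,0],"turn":[0,0,0],"jaw":1}

```text
time: 44.78
position: [0.4051, 0.1848, 0.1001]
tool_rot: [0.564, -3.09, 0.001]
ft_force: [-0.2, -0.4, -1.2]
gripper_width: 0.197
grasp_force: 58.6
```

```bash
python3 -c "
from h import *
o=readout.observe();print(o['position'],o['gripper_width'])
plan(427,-214.8,100,116.6)"
```

```text
[0.40510366 0.1848162  0.10013738] 0.19710827829337702
turn [-0.01 -0.05 -5.91] shift [ 1.594e+01 -3.671e+01  1.000e-02]
```

>>> play_rows:
  motion:
    - {"translation":[0,0,0],"turn":[0,0,-5.9],"jaw":1}
    - {"translation":[1.14,-2.62,0],"turn":[0,0,0],"jaw":1}
    - {"translation":[1.14,-2.62,0],"turn":[0,0,0],"jaw":1}
    - {"translation":[1.14,-2.62,0],"turn":[0,0,0],"jaw":1}
    - {"translation":[1.14,-2.62,0],"turn":[0,0,0],"jaw":1}
    - {"translation":[1.14,-2.62,0],"turn":[0,0,0],"jaw":1}
    - {"translation":[1.14,-2.62,0],"turn":[0,0,0],"jaw":1}
    - {"translation":[1.14,-2.62,0],"turn":[0,0,0],"jaw":1}
    - {"translation":[1.14,-2.62,0],"turn":[0,0,0],"jaw":1}
    - {"translation":[1.14,-2.62,0],"turn":[0,0,0],"jaw":1}
    - {"translation":[1.14,-2.62,0],"turn":[0,0,0],"jaw":1}
    - {"translation":[1.14,-2.62,0],"turn":[0,0,0],"jaw":1}
    - {"translation":[1.14,-2.62,0],"turn":[0,0,0],"jaw":1}
    - {"translation":[1.14,-2.62,0],"turn":[0,0,0],"jaw":1}
    - {"translation":[1.12,-2.65,0],"turn":[0,0,0],"jaw":1}
    - {"translation":[0,0,0],"turn":[0,0,0],"jaw":1}
    - {"translation":[0,0,0],"turn":[0,0,0],"jaw":1}
    - {"translation":[0,0,0],"turn":[0,0,0],"jaw":1}

```text
time: 47.02
position: [0.4273, -0.2134, 0.1007]
tool_rot: [-0.724, 3.057, 0.002]
ft_force: [0.8, -0.0, -1.5]
gripper_width: 0.199
grasp_force: 58.8
```

```bash
python3 -c "
from m import *
c=cap('top')
o=readout.observe();print(o['position'],o['gripper_width'],o['joint_pos'])
plan(427,-214.8,62,116.6)
for p in comps(c,'orange',(300,195,380,250)):
    r=rect(c,p,.15); print(len(p)/16,p.mean(0).round(1),r[0],r[1:4])
s=cap('scene');q=proj(s,[o['position']+[0,0,.0415-.0018+0]])
print('scene expect',q)
for p in comps(s,'orange',(240,140,285,190)): print(p.mean(0),len(p)/16,p.min(0),p.max(0))
"; python3 my.py
```

```text
[ 0.42745956 -0.21352061  0.10088713] 0.19132730627722416 [-4.63847241e-01  2.62661814e-01 -2.23759757e-01  1.08439144e+00
  8.33509466e-04 -9.29162953e-01]
turn [0.03 0.04 0.06] shift [ 0.1  -0.09  3.89]
25.5 [344. 218.] [ 450.2699585  -201.20646667] (25.727783203125, 18.6749210357666, 27.591581344604492)
23.125 [341.3 241.6] [ 372.16140747 -189.45030212] (33.59578323364258, 10.238953590393066, -86.78155899047852)
20.1875 [352.9 235.5] [ 392.14276123 -227.01298523] (20.791242599487305, 12.760473251342773, 70.02173614501953)
scene expect [[262.94441781 156.34303796]]
[258.54056291 156.64266004] 28.3125 [255.375 153.875] [261.625 159.875]
[267.58584337 154.42620482] 5.1875 [266.375 152.875] [268.625 156.375]
blue 157.75 [191.5 206.3] [487.8 329.3] [88.2, 32.1, 45.3]
blue 55.4375 [175.1 189.1] [551.3 393.1] [35.6, 30.8, -59.0]
```

>>> play_rows:
  motion:
    - {"translation":[0.1,-0.09,1.5],"turn":[0,0,0],"jaw":1}
    - {"translation":[0,0,1.5],"turn":[0,0,0],"jaw":1}
    - {"translation":[0,0,1],"turn":[0,0,0],"jaw":1}
    - {"translation":[0,0,0.3],"turn":[0,0,0],"jaw":1}
    - {"translation":[0,0,0.3],"turn":[0,0,0],"jaw":1}
    - {"translation":[0,0,0],"turn":[0,0,0],"jaw":1}

```text
time: 47.92
position: [0.4275, -0.2158, 0.0554]
tool_rot: [-0.722, 3.056, -0.0]
ft_force: [0.1, 0.6, -0.6]
gripper_width: 0.198
grasp_force: 58.8
```

>>> play_rows:
  motion:
    - {"translation":[0,0,0.2],"turn":[0,0,0],"jaw":1}
    - {"translation":[0,0,0.2],"turn":[0,0,0],"jaw":1}
    - {"translation":[0,0,0],"turn":[0,0,0],"jaw":1}

```text
time: 48.3
position: [0.4271, -0.2156, 0.0511]
tool_rot: [-0.722, 3.057, 0.0]
ft_force: [-0.1, 0.4, -0.3]
gripper_width: 0.195
grasp_force: 58.8
```

It's past the shaft top without force, so it is in the lead-in. I continue gently.

>>> play_rows:
  motion:
    - {"translation":[0,0,0.2],"turn":[0,0,0],"jaw":1}
    - {"translation":[0,0,0.2],"turn":[0,0,0],"jaw":1}
    - {"translation":[0,0,0],"turn":[0,0,0],"jaw":1}

```text
time: 48.68
position: [0.4278, -0.2162, 0.0473]
tool_rot: [-0.722, 3.056, -0.002]
ft_force: [0.5, -0.9, -0.1]
gripper_width: 0.193
grasp_force: 58.8
```

>>> play_rows:
  motion:
    - {"translation":[0,0,0.2],"turn":[0,0,0],"jaw":1}
    - {"translation":[0,0,0.2],"turn":[0,0,0],"jaw":1}
    - {"translation":[0,0,0],"turn":[0,0,0],"jaw":1}

```text
time: 49.05
position: [0.4277, -0.2162, 0.0432]
tool_rot: [-0.722, 3.056, -0.002]
ft_force: [1.4, -3.3, -1.0]
gripper_width: 0.192
grasp_force: 58.7
```

>>> play_rows:
  motion:
    - {"translation":[0,-0.06,0.3],"turn":[0,0,0],"jaw":1}
    - {"translation":[0,0,0.3],"turn":[0,0,0],"jaw":1}
    - {"translation":[0,0,0.3],"turn":[0,0,0],"jaw":1}
    - {"translation":[0,0,0],"turn":[0,0,0],"jaw":1}

```text
time: 49.55
position: [0.4276, -0.2164, 0.0338]
tool_rot: [-0.722, 3.057, -0.0]
ft_force: [2.8, -3.6, -3.3]
gripper_width: 0.191
grasp_force: 58.6
```

>>> play_rows:
  motion:
    - {"translation":[0,0,0.2],"turn":[0,0,0],"jaw":1}
    - {"translation":[0,0,0.2],"turn":[0,0,0],"jaw":1}
    - {"translation":[0,0,0],"turn":[0,0,0],"jaw":1}

```text
time: 49.92
position: [0.4278, -0.2165, 0.0318]
tool_rot: [-0.722, 3.056, -0.002]
ft_force: [-1.5, -1.5, 12.0]
gripper_width: 0.194
grasp_force: 60.5
```

Fully seated, 30 mm above the pickup height. I turn clockwise.

>>> play_rows:
  motion:
    - {"translation":[0,0,-0.1],"turn":[0,0,0],"jaw":1}
    - {"translation":[0,0,0],"turn":[0,0,5],"jaw":1}
    - {"translation":[0,0,0],"turn":[0,0,5],"jaw":1}
    - {"translation":[0,0,0],"turn":[0,0,5],"jaw":1}
    - {"translation":[0,0,0],"turn":[0,0,5],"jaw":1}
    - {"translation":[0,0,0],"turn":[0,0,5],"jaw":1}
    - {"translation":[0,0,0],"turn":[0,0,5],"jaw":1}
    - {"translation":[0,0,0],"turn":[0,0,5],"jaw":1}
    - {"translation":[0,0,0],"turn":[0,0,5],"jaw":1}
    - {"translation":[0,0,0],"turn":[0,0,5],"jaw":1}
    - {"translation":[0,0,0],"turn":[0,0,5],"jaw":1}
    - {"translation":[0,0,0],"turn":[0,0,4],"jaw":1}
    - {"translation":[0,0,0],"turn":[0,0,0],"jaw":1}

```text
time: 51.55
position: [0.4277, -0.2171, 0.0318]
tool_rot: [0.745, 3.05, -0.002]
ft_force: [-0.4, -4.0, 5.0]
gripper_width: 0.197
grasp_force: 59.7
```

```bash
python3 -c "
from h import *
o=readout.observe();print(o['position'],o['ft_force'],o['torque']);print(R.from_rotvec(o['tool_rot']).as_matrix()[:2,1],o['effort'])
plan(427,-216,32,116.6)"
```

```text
[ 0.42770219 -0.21711359  0.03183414] [-0.37668428 -3.98711406  5.00845691] [-0.89200513  0.02602885 -0.03914324]
[0.46110656 0.8873444 ] [  1.7749916  -34.83103037  18.21092248   0.61318321   1.1256497
   0.0751517 ]
turn [ -0.1    0.09 -54.06] shift [ 0.01  0.13 -0.02]
```

>>> play_rows:
  motion:
    - {"translation":[0,0,0],"turn":[0,0,3],"jaw":1}
    - {"translation":[0,0,0],"turn":[0,0,3],"jaw":1}
    - {"translation":[0,0,0],"turn":[0,0,2],"jaw":1}
    - {"translation":[0,0,0],"turn":[0,0,0],"jaw":1}

```text
time: 52.05
position: [0.4278, -0.2171, 0.0319]
tool_rot: [0.955, 2.991, -0.002]
ft_force: [-0.4, -3.3, 5.8]
gripper_width: 0.19
grasp_force: 59.7
```

```bash
python3 -c "
from h import *
o=readout.observe();print(o['position'],o['ft_force'],o['torque'])
plan(427,-216,32,116.6)"
```

```text
[ 0.42775787 -0.21708371  0.03185137] [-0.4369612  -3.32498378  5.78047438] [-0.87629867  0.07656789  0.02062527]
turn [ -0.09   0.1  -62.03] shift [ 0.02  0.13 -0.01]
```

>>> play_rows:
  motion:
    - {"translation":[0,0,0],"turn":[0,0,2],"jaw":1}
    - {"translation":[0,0,0],"turn":[0,0,1.5],"jaw":1}
    - {"translation":[0,0,0],"turn":[0,0,0],"jaw":1}

```text
time: 52.42
position: [0.4277, -0.2171, 0.0318]
tool_rot: [1.046, 2.96, -0.001]
ft_force: [-0.6, -3.3, 5.8]
gripper_width: 0.195
grasp_force: 59.7
```

```bash
python3 -c "
from h import *
o=readout.observe();print(o['position'],o['ft_force'],o['torque'])
plan(427,-216,32,116.6)"
```

```text
[ 0.42774541 -0.21705324  0.03182002] [-0.5954693  -3.3338412   5.76519755] [-0.87745066  0.08940165  0.0443781 ]
turn [ -0.08   0.1  -65.53] shift [ 0.02  0.13 -0.02]
```

>>> play_rows:
  motion:
    - {"translation":[0,0,0],"turn":[0,0,2],"jaw":1}
    - {"translation":[0,0,0],"turn":[0,0,0],"jaw":1}

```text
time: 52.68
position: [0.4278, -0.2171, 0.0319]
tool_rot: [1.098, 2.941, -0.001]
ft_force: [-0.7, -4.0, 5.7]
gripper_width: 0.192
grasp_force: 59.7
```

```bash
python3 -c "
from h import *
o=readout.observe();print(o['ft_force'],o['torque'])
plan(427,-216,32,116.6)"
```

```text
[-0.72305161 -3.97676161  5.7290909 ] [-0.86157438  0.05991053  0.03871836]
turn [ -0.08   0.11 -67.54] shift [ 0.02  0.13 -0.01]
```

>>> play_rows:
  motion:
    - {"translation":[0,0,0],"turn":[0,0,2],"jaw":1}
    - {"translation":[0,0,0],"turn":[0,0,0],"jaw":1}

```text
time: 52.92
position: [0.4278, -0.2171, 0.0318]
tool_rot: [1.148, 2.922, -0.002]
ft_force: [-0.2, -4.0, 5.8]
gripper_width: 0.194
grasp_force: 59.7
```

```bash
python3 -c "
from h import *
o=readout.observe();print(o['ft_force'],o['torque'])
plan(427,-216,32,116.6)"
```

```text
[-0.19449337 -4.04525237  5.76086661] [-0.9446896   0.06780023  0.20604686]
turn [ -0.09   0.11 -69.51] shift [ 0.02  0.13 -0.02]
```

>>> play_rows:
  motion:
    - {"translation":[0,0,0],"turn":[0,0,1.5],"jaw":1}
    - {"translation":[0,0,0],"turn":[0,0,1.5],"jaw":1}
    - {"translation":[0,0,0],"turn":[0,0,0],"jaw":1}

```text
time: 53.3
position: [0.4278, -0.2171, 0.0318]
tool_rot: [1.223, 2.892, -0.002]
ft_force: [-0.8, -3.2, 5.7]
gripper_width: 0.199
grasp_force: 59.8
```

```bash
python3 -c "
from h import *
o=readout.observe();print(o['ft_force'],o['torque'])
plan(427,-216,32,116.6)"
```

```text
[-0.75571288 -3.16723348  5.73088397] [-0.97951915  0.06215411  0.57433654]
turn [ -0.1    0.11 -72.43] shift [ 0.02  0.13 -0.02]
```

The torque rose to 0.57 N m, so the switch is firmly at its stop. I relieve the torque, release and lift away.

>>> play_rows:
  motion:
    - {"translation":[0,0,0],"turn":[0,0,-1.5],"jaw":1}
    - {"translation":[0,0,0],"turn":[0,0,-1.5],"jaw":1}
    - {"translation":[0,0,0],"turn":[0,0,0],"jaw":1}
    - {"translation":[0,0,0],"turn":[0,0,0],"jaw":2.2}
    - {"translation":[0,0,0],"turn":[0,0,0],"jaw":3.5}
    - {"translation":[0,0,0],"turn":[0,0,0],"jaw":5}
    - {"translation":[0,0,0],"turn":[0,0,0],"jaw":5}
    - {"translation":[0,0,-0.5],"turn":[0,0,0],"jaw":5}
    - {"translation":[0,0,-1],"turn":[0,0,0],"jaw":5}
    - {"translation":[0,0,-2],"turn":[0,0,0],"jaw":5}
    - {"translation":[0,0,-3],"turn":[0,0,0],"jaw":5}
    - {"translation":[0,0,-3],"turn":[0,0,0],"jaw":5}
    - {"translation":[0,0,-2],"turn":[0,0,0],"jaw":5}
    - {"translation":[0,0,0],"turn":[0,0,0],"jaw":5}

```text
time: 55.05
position: [0.429, -0.217, 0.1486]
tool_rot: [1.147, 2.918, 0.0]
ft_force: [-0.2, -0.4, -1.0]
gripper_width: 0.584
grasp_force: 0.0
```

```bash
python3 -c "
from h import *
plan(330,0,150,56)"
```

```text
turn [ 0.11  0.33 -8.92] shift [20.34 12.46 -0.14]
```

>>> play_rows:
  motion:
    - {"translation":[2.5,1.5,0],"turn":[0,0,0],"jaw":5}
    - {"translation":[2.5,1.5,0],"turn":[0,0,0],"jaw":5}
    - {"translation":[2.5,1.5,0],"turn":[0,0,0],"jaw":5}
    - {"translation":[2.5,1.5,0],"turn":[0,0,0],"jaw":5}
    - {"translation":[2.5,1.5,0],"turn":[0,0,0],"jaw":5}
    - {"translation":[2.5,1.5,0],"turn":[0,0,0],"jaw":5}
    - {"translation":[2.5,1.5,0],"turn":[0,0,0],"jaw":5}
    - {"translation":[2.5,1.5,0],"turn":[0,0,0],"jaw":5}
    - {"translation":[0,0,0],"turn":[0,0,0],"jaw":5}

```text
time: 56.18
position: [0.3615, 0.0089, 0.1455]
tool_rot: [-1.144, -2.925, -0.0]
ft_force: [-0.3, -0.6, -0.4]
gripper_width: 0.588
grasp_force: 0.0
```

```bash
python3 - <<'E'
from m import *
c=cap('top');S=4
im=cv2.resize(c['image'],None,fx=S,fy=S,interpolation=2)
m=cv2.inRange(cv2.cvtColor(im,cv2.COLOR_RGB2HSV),(5,190,200),(20,255,255));M=np.zeros_like(m);M[208*S:246*S,322*S:360*S]=m[208*S:246*S,322*S:360*S]
n,l,st,_=cv2.connectedComponentsWithStats(M);k=1+st[1:,4].argmax();v,u=np.nonzero(l==k);p=np.c_[(u+.5)/S-.5,(v+.5)/S-.5]
print('bar',len(p)/16,rect(c,p,.087)[:4])
RNG['yellow']=((22,120,110),(34,255,255))
for col,B in(('yellow',(190,160,245,215)),('blue',(165,180,240,225))):
    for q in comps(c,col,B):
        r=rect(c,q,.034);print(col,len(q)/16,r[0].round(1),[round(x,1) for x in r[1:4]])
s=cap('scene')
for col in('yellow','blue'):
    for q in comps(s,col,(225,205,300,260)): print('scene',col,len(q)/16,q.mean(0).round(1))
E
```

```text
bar 100.6875 (array([ 425.76504517, -215.38726807]), 79.45492553710938, 17.213932037353516, -41.01249313354492)
yellow 177.125 [552.6 265.2] [88.7, 34.4, 45.1]
yellow 60.5625 [617.3 328.8] [33.9, 31.4, -88.8]
blue 157.0 [487.9 329.3] [88.2, 32.1, 45.3]
blue 55.625 [553.4 393.9] [35.2, 31.4, 72.9]
scene yellow 137.625 [250.5 232.8]
scene blue 121.75 [267.7 240.5]
```

Both probes hold their posts and lie parallel to the board's x. The bar stands at -41°, which fits the stop plus bore play.

```bash
python3 -c "
from workcell import hand_in
print(hand_in())"
```

```text
the job is handed in; nothing more can be done
None
```

The job is handed in: by the camera measurements the blue and yellow probes are clipped to their posts (no red probe was present), and the handle is fully down on the switch, turned clockwise to its stop and left there; no verdict came back.

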